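Lay out the finds tray for recording under raking light

TASK

Get the blue finds tray ready for photographing: take every wire drying basket off its prongs on the drying stand and stand it upright on the floor of the tray, clear of the foam; lay every little terracotta flask on its side in a foam cradle of its own on the tray; and turn and tilt the small LED panel so that it points at the middle of the tray. Set everything down gently, and leave the other things on the bench and tray where they are.

Things in the scene. Friction and masses are not known exactly. Their poses are not given: they have to be found in the camera images.
- tray: heavy blue plastic tray that stays put, 360 mm (its x) by 310 mm (its y), rim 20 mm high, floor 4 mm thick. Origin: centre of its underside on the bench; z up. The half at positive y is free floor for the baskets; the half at negative y has the two dark foam cradles
- tray_mid (a point): the middle of the tray, on its floor, where the lamp must point; axes as the tray
- cradle_a (a point): foam cradle on the tray: two V-notched supports, 14 mm thick, centred 30 mm either side of this point along the tray's x (46 mm gap between); foam under the gap 26 mm below the point, V sides reach to 6 mm below it and 30 mm out. The point is where the middle of a lying flask's body comes, on its axis, 42 mm above the bench; it lies along the tray's x, mouth either way
- cradle_b (a point): second foam cradle, the same, 75 mm from the first towards the tray's negative y
- stand: fixed steel stand, base 110 by 370 by 12 mm, origin on the bench under the middle of its rail, which runs along y, 165 mm up, 12 mm thick. Pairs of 6 mm prongs at y = -110, 0, 110 (each +-30) mm run 52 mm from the rail along negative x, then turn up 17 mm, ending 61 mm out. A basket's bar rests 45 mm out, its centre 173 mm up: lift 25 mm, then away along negative x
- basket_a: steel wire drying basket, 60 (x) by 90 (y) by 45 mm deep, 0.14 kg. Origin: centre of underside, z up. Two thin wires at y +-43 mm carry a level grey bar, 10 mm thick, along y, centre line 119 mm above the underside. It hangs by the bar on a pair of the stand's prongs 60 mm apart; the bar's middle is free to be pinched from above, closing along x. It swings about the bar. 2 or 3, alike
- basket_b: steel wire drying basket, 60 (x) by 90 (y) by 45 mm deep, 0.14 kg. Origin: centre of underside, z up. Two thin wires at y +-43 mm carry a level grey bar, 10 mm thick, along y, centre line 119 mm above the underside. It hangs by the bar on a pair of the stand's prongs 60 mm apart; the bar's middle is free to be pinched from above, closing along x. It swings about the bar. 2 or 3, alike
- basket_c: steel wire drying basket, 60 (x) by 90 (y) by 45 mm deep, 0.14 kg. Origin: centre of underside, z up. Two thin wires at y +-43 mm carry a level grey bar, 10 mm thick, along y, centre line 119 mm above the underside. It hangs by the bar on a pair of the stand's prongs 60 mm apart; the bar's middle is free to be pinched from above, closing along x. It swings about the bar. 2 or 3, alike
- flask_a: complete little terracotta flask, 131 mm tall, 0.15 kg: round body 40 mm across from its flat foot up to 82 mm, then a shoulder, a 17 mm neck and a 25 mm lip. Origin: centre of the foot, z along its axis from foot to mouth. Starts standing on the bench at the right of the tray. 1 or 2 flasks, alike
- flask_b: complete little terracotta flask, 131 mm tall, 0.15 kg: round body 40 mm across from its flat foot up to 82 mm, then a shoulder, a 17 mm neck and a 25 mm lip. Origin: centre of the foot, z along its axis from foot to mouth. Starts standing on the bench at the right of the tray. 1 or 2 flasks, alike
- flask_a_mid (a point): middle of this flask's body, on its axis, 42.5 mm above the foot; axes as the flask
- flask_b_mid (a point): middle of this flask's body, on its axis, 42.5 mm above the foot; axes as the flask
- lamp_base: round black foot of the LED lamp, 96 mm across, fixed on the bench, with a post; swivel axis vertical through its origin (centre of the underside)
- lamp_swivel (a joint): turn of the lamp head about its post, rad, counter-clockwise from above positive, range -1.6 to 1.6; at 0 the panel faces the negative x of lamp_base; stays where it is left (friction 0.12 N m)
- lamp_tilt (a joint): tilt of the panel about a level hinge along its lower edge, 133 mm above the bench on the swivel axis, rad: 0 = upright, facing level, positive = facing down, range -0.4 to 1.2; stays where it is left (friction 0.22 N m)
- lamp_hinge (a point): middle of the tilt hinge, on the swivel axis; axes turn with the panel: x = out of its back (it shines along negative x), y = along its width, z = up the panel. The black panel is 96 mm wide and 16 mm thick, from 14 to 80 mm up from here; pinch its top edge across its thickness, from above along its own plane
- lamp_face (a point): middle of the panel's shining face, 47 mm up the panel from the hinge and 8 mm in front; axes as lamp_hinge
- scale_bar: leave alone: white and black photo scale, 110 by 18 by 5 mm, lying at the tray's far end beyond the cradles; origin under its centre
- sherd_a: leave alone: buff potsherd, about 45 by 40 by 9 mm, lying at the tray's near end before the cradles; origin under its centre
- sherd_b: leave alone: brown potsherd, 60 by 42 by 10 mm, on the bench at the right; origin under its centre
- tweezers: leave alone: steel tweezers, 120 mm long, 7 mm high, lying along the tray between the cradles and the free half; origin under the middle
- swab_jar: leave alone: clear jar with a white lid, 56 mm across, 75 mm tall, on the bench at the right; origin under its centre
- calliper: leave alone: steel calliper, 150 mm, 9 mm high, on the bench at the near right; origin under its middle
Not all that is in view belongs to the job. What is shaped like the flask_b but green is not meant.

How it is judged (in metres and radians):
At the end, for the whole second after the job is handed in: Baskets upright (7 degrees) on the tray floor; each flask in a cradle, its body's middle within 18 mm along and 8 mm across and in height of the cradle's point, axis within 7 degrees; the panel's axis passes within 40 mm, sideways and up or down, of the tray's middle; all at rest (x of basket_a in the frame of tray between -0.16 and 0.16 m and y of basket_a in the frame of tray between -0.135 and 0.135 m and z of basket_a in the frame of tray between -0.002 and 0.01 m and angle between each of basket_a, basket_b, basket_c's own z axis and vertical below 0.12 rad and linear speed of each of basket_a, basket_b, basket_c, flask_a, flask_b below 0.03 m/s and x of basket_b in the frame of tray between -0.16 and 0.16 m and y of basket_b in the frame of tray between -0.135 and 0.135 m and z of basket_b in the frame of tray between -0.002 and 0.01 m and x of basket_c in the frame of tray between -0.16 and 0.16 m and y of basket_c in the frame of tray between -0.135 and 0.135 m and z of basket_c in the frame of tray between -0.002 and 0.01 m and ((x of flask_a_mid in the frame of cradle_a between -0.018 and 0.018 m and y of flask_a_mid in the frame of cradle_a between -0.008 and 0.008 m and z of flask_a_mid in the frame of cradle_a between -0.007 and 0.007 m and angle between the z axis of flask_a and the x axis of tray, either way round below 0.12 rad) or (x of flask_a_mid in the frame of cradle_b between -0.018 and 0.018 m and y of flask_a_mid in the frame of cradle_b between -0.008 and 0.008 m and z of flask_a_mid in the frame of cradle_b between -0.007 and 0.007 m and angle between the z axis of flask_a and the x axis of tray, either way round below 0.12 rad)) and ((x of flask_b_mid in the frame of cradle_a between -0.018 and 0.018 m and y of flask_b_mid in the frame of cradle_a between -0.008 and 0.008 m and z of flask_b_mid in the frame of cradle_a between -0.007 and 0.007 m and angle between the z axis of flask_b and the x axis of tray, either way round below 0.12 rad) or (x of flask_b_mid in the frame of cradle_b between -0.018 and 0.018 m and y of flask_b_mid in the frame of cradle_b between -0.008 and 0.008 m and z of flask_b_mid in the frame of cradle_b between -0.007 and 0.007 m and angle between the z axis of flask_b and the x axis of tray, either way round below 0.12 rad)) and y of tray_mid in the frame of lamp_face between -0.04 and 0.04 m and z of tray_mid in the frame of lamp_face between -0.04 and 0.04 m and x of tray_mid in the frame of lamp_face below -0.1 m and velocity of joint lamp_swivel between -0.05 and 0.05 rad/s and velocity of joint lamp_tilt between -0.05 and 0.05 rad/s); the robot touches nothing.
It fails at once if a bystander is moved by more than 6 cm (distance of any of scale_bar, sherd_a, sherd_b, tweezers, swab_jar, calliper from where it was at the start of the episode above 0.06 m).
It fails at once if a basket is let fall from more than 5 cm above the tray ((x of basket_a in the frame of tray between -0.18 and 0.18 m and y of basket_a in the frame of tray between -0.155 and 0.155 m and z of basket_a in the frame of tray above 0.044 m and contact force between the fingers and basket_a below 0.01 N and linear speed of basket_a above 0.4 m/s) or (x of basket_b in the frame of tray between -0.18 and 0.18 m and y of basket_b in the frame of tray between -0.155 and 0.155 m and z of basket_b in the frame of tray above 0.044 m and contact force between the fingers and basket_b below 0.01 N and linear speed of basket_b above 0.4 m/s) or (x of basket_c in the frame of tray between -0.18 and 0.18 m and y of basket_c in the frame of tray between -0.155 and 0.155 m and z of basket_c in the frame of tray above 0.044 m and contact force between the fingers and basket_c below 0.01 N and linear speed of basket_c above 0.4 m/s)).
It fails at once if a flask, laid over, is let fall from more than 4 cm above where it should lie ((angle between flask_a's own z axis and vertical above 1 rad and height (world z) of flask_a_mid above 0.075 m and contact force between the fingers and flask_a below 0.01 N and linear speed of flask_a above 0.4 m/s) or (angle between flask_b's own z axis and vertical above 1 rad and height (world z) of flask_b_mid above 0.075 m and contact force between the fingers and flask_b below 0.01 N and linear speed of flask_b above 0.4 m/s)).
Of basket_a, basket_b, basket_c only 2 to 3 are there at a start; the rules pass over those that are not, and their reading is None.
Of flask_a, flask_b only 1 to 2 are there at a start; the rules pass over those that are not, and their reading is None.
At some moment in a run one of flask_a, flask_b may be knocked a few centimetres aside while the robot is not near it.
It also fails if it takes over 210 s, if anything falls off the work surface, if the arm or the gripper's body presses on something with over 40 N, if the wrist force passes 120 N, or if a joint passes its speed limit or range.

ROBOT

A 6-joint arm with a two-finger parallel gripper is mounted at the origin on the work surface. World frame = base frame: x ahead of the robot, y to its left, z up, the work surface at z = 0. Lengths are in m, angles in degrees, forces in N, time in s.
With the tool pointing down it reaches from about 0.4 to 0.925 m from the base axis. Payload 12.5 kg.
Tool frame: the origin (TCP) lies at the very end of the fingers, on their centre line; the grasp point (between the pads) lies 19 mm behind it; z points along the fingers, x is the direction in which the jaws open and shut, and the axes are right-handed (so a half turn about z gives the same grasp; the last joint's range is limited). The gripper opens to 95 mm and grips with 3 to 60 N. Pads are 20 mm wide; open, the fingers measure 119 mm over their backs; the gripper's body (75 mm by 180 mm) begins 59 mm behind the grasp point.
Start: joints at [-78.988, 28.126, 89.318, -0, 62.55, -6.05], TCP at [0.183, -0.598, 0.215] pointing down, gripper open.
Joint ranges: [-177.58, 177.58], [-47.91, 125.51], [2.72, 160], [-65.01, 245.01], [3.68, 167.84], [-153.87, 153.87]. Speed limits (degrees/s): [127.2, 127.2, 159.86, 180, 180, 180].

INTERFACE

Orientations are given as [roll, pitch, yaw] about the fixed x, y, z axes, in that order (R = Rz(yaw) Ry(pitch) Rx(roll)).
In Python, from plant import * gives the robot as it stands.
- The arm moves only by the shell command python3 -m handwheel 'ROWS' [FORCE]. ROWS is JSON, a list of rows, each a list of 7 numbers: the shift along the tool's x, y, z each as a share of 0.05 m, from -1 to 1, then the turn, a rotation vector about the tool's x, y, z each as a share of pi/2 rad, from -1 to 1, then the finger opening in mm, from 0 to 95.1. In form: [[x, y, z, rx, ry, rz, grip], ...]. A call has 1 to 20 rows; each row shifts and turns the commanded pose from where the row before left it, along the tool's axes as they then stand; what a row does not reach is not made up. A row lasts 1/8 s, in which the tool goes at most 62.5 mm and 10.7 degrees, less where a joint would pass 70% of its speed; a pose out of reach is approached as far as the arm can. A call with a number of a shift or a turn outside -1 to 1 is refused whole. A call with a gripper value outside its range is refused whole. The fingers move at their own pace and stop on an object; FORCE is the grip in N (left out, the last holds). Time passes only in rows, so rows that do not move let the fingers close. It gives the time, the measured TCP pose, the force and the opening at its end, in the units of the state.
- state(): the state, without advancing time (a new reading comes with each control period).
- get_image(name): name is "scene" or "top" or "wrist"; returns the picture (400x640x3 uint8, blue, green, red); there is no depth.
- camera_info(name): a dict with "fov_y" (degrees; the focal length in pixels is half the picture's height over the tangent of half this angle, whatever the lens; pixels are square), "cx", "cy" (the principal point, pixels), "k1" (the pictures are not rectified: a ray, as slopes to the right and down, at radius r is drawn at 1 + k1 r^2 times it, then the intrinsics apply), "cam_to_world" (4x4, takes a point from camera to world coordinates). Camera axes: x right, y up, looking along -z (the intrinsics and any distortion apply to the point x, -y, -z); pixel columns grow to the right and rows downward; lengths in m; the calibration is good to about 2 mm. A picture is of the moment at which its call begins: read the wrist's pose just before it. camera_info takes no time and is no camera call; for the wrist camera it gives the pose at the moment of the call.
- hand_in(): hands the job in, once; it reports no verdict.
The state is a dict: "t": time; "qpos": joint angles; "qd": joint speeds; "joint_torque": joint torques, N m; "tool_pos": TCP position; "orientation": TCP orientation; "wrist_force": force on the tool from outside, world axes, zero at the start; "torque": the same for the moment, N m; "finger_gap": opening from 0.0 (shut) to 1.0 (fully open).
Only numpy, scipy, OpenCV 4.12 (cv2) and the standard library are available. Lean on these libraries where they do the work, as an engineer would, in place of code of your own. Each camera call takes 0.05 s, during which the arm holds its last target.

## Working session

There is one attempt and no reset: what is moved stays moved. The work goes in short steps, Python scripts to look and compute and a shell command to move; the robot and the scene stay as the last step left them, time stands still between calls to the robot, and variables do not carry over. Pictures are saved under pics/ and viewed, and the job is handed in when it is done.

```bash
ls; mkdir -p pics
python3 - <<'E'
from plant import *
import cv2
print(state())
for n in ("scene","top","wrist"):
    c=camera_info(n); print(n,c)
    cv2.imwrite(f"pics/{n}0.png",get_image(n))
E
```

```text
pics
{'t': 0.0, 'qpos': array([-7.89890921e+01,  2.81632118e+01,  8.93497774e+01, -5.76074114e-04,
        6.25502824e+01, -6.04893466e+00]), 'qd': array([ 0.02520171,  0.08656549, -0.00473443,  0.03459294, -0.11765969,
        0.1004521 ]), 'joint_torque': array([ 2.66659144e-04, -6.12645149e+01, -2.58175921e+01,  6.92780223e-02,
        4.82426235e-02, -7.92261676e-05]), 'tool_pos': array([ 0.18334424, -0.59724565,  0.21407399]), 'orientation': array([-1.79993841e+02,  6.29731889e-02, -7.29398882e+01]), 'wrist_force': array([ 0.20766657, -0.36543739, -0.76848948]), 'torque': array([-0.03497393, -0.00211513,  0.00423876]), 'finger_gap': 1.0070609381180153}
scene {'fov_y': 54.62666763869439, 'cx': 319.29556706013267, 'cy': 196.88285345295114, 'k1': 0.016040030027856568, 'cam_to_world': array([[-0.5036685 , -0.70596061,  0.49793339,  0.97477822],
       [ 0.86389531, -0.41044327,  0.29192673,  0.20481985],
       [-0.00171536,  0.57719662,  0.81660341,  0.87618608],
       [ 0.        ,  0.        ,  0.        ,  1.        ]])}
top {'fov_y': 49.42357654350384, 'cx': 323.0824351852519, 'cy': 200.36836090386896, 'k1': -0.09355374613785522, 'cam_to_world': array([[ 0.01014135,  0.99428633, -0.10626314,  0.35689766],
       [-0.99971439,  0.01238136,  0.02044136, -0.03984849],
       [ 0.02164024,  0.10602549,  0.99412791,  1.40897751],
       [ 0.        ,  0.        ,  0.        ,  1.        ]])}
wrist {'fov_y': 70.94551515360122, 'cx': 316.8799057712928, 'cy': 203.0167387039289, 'k1': -0.049496356253704084, 'cam_to_world': array([[ 2.93149218e-01,  9.13945265e-01,  2.80655642e-01,
         2.62799018e-01],
       [-9.56066659e-01,  2.80146982e-01,  8.63377808e-02,
        -5.72942949e-01],
       [ 2.83174931e-04, -2.93635354e-01,  9.55917464e-01,
         3.82704482e-01],
       [ 0.00000000e+00,  0.00000000e+00,  0.00000000e+00,
         1.00000000e+00]])}
```

View pics/scene0.png

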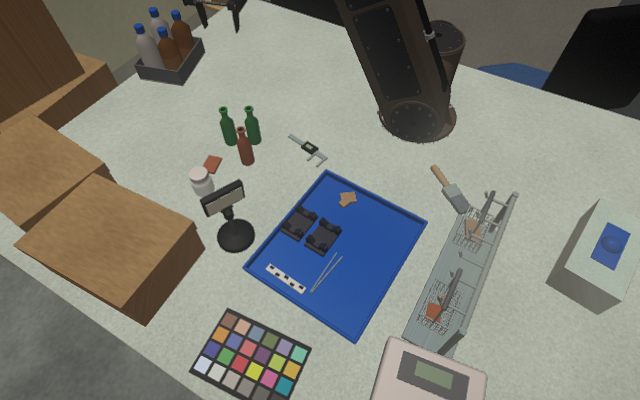

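View pics/top0.png

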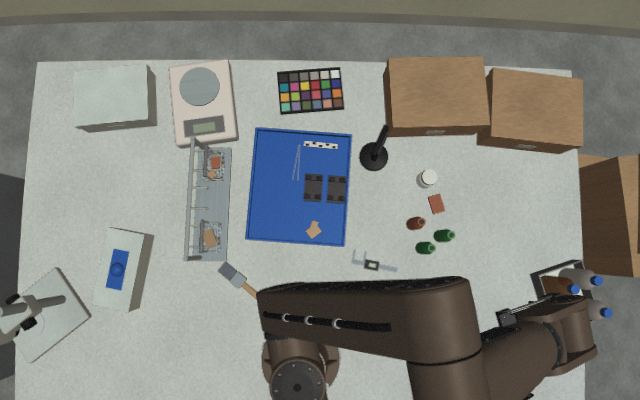

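View pics/wrist0.png

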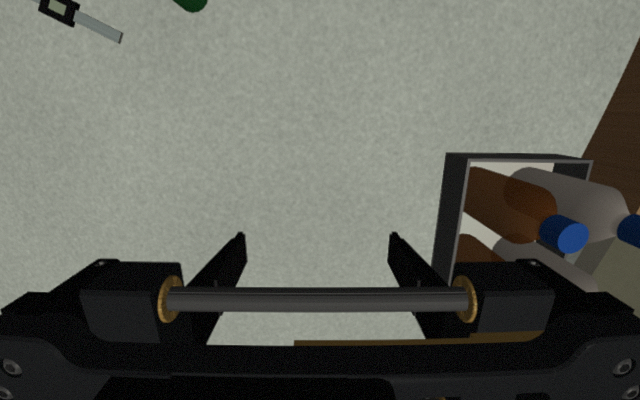

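The scene shows two hanging baskets (the middle prongs are empty), one terracotta flask at top px (416,223), and two green look-alikes at (425,248) and (444,236). The tray is at about (300,187), with the lamp foot at (374,156). Next I'll write the measuring helpers and zoom in.

```bash
cat > h.py <<'E'
from plant import *
import numpy as np, cv2
from scipy.spatial.transform import Rotation as Rn
from scipy.optimize import least_squares
def K(c):
    f=200/np.tan(np.radians(c['fov_y']/2)); return np.array([[f,0,c['cx']],[0,f,c['cy']],[0,0,1.]]),np.array([c['k1'],0,0,0.])
def proj(c,P):
    P=np.atleast_2d(np.asarray(P,float)); M=np.linalg.inv(c['cam_to_world']); p=P@M[:3,:3].T+M[:3,3]
    p=p*[1,-1,-1]; k,d=K(c)
    return cv2.projectPoints(p.reshape(-1,1,3),np.zeros(3),np.zeros(3),k,d)[0].reshape(-1,2)
def ray(c,uv):
    k,d=K(c); n=cv2.undistortPoints(np.asarray(uv,float).reshape(-1,1,2),k,d).reshape(-1,2)
    v=np.c_[n[:,0],-n[:,1],-np.ones(len(n))]@c['cam_to_world'][:3,:3].T
    return c['cam_to_world'][:3,3],v
def onz(c,uv,z):
    o,v=ray(c,uv); return o+v*((z-o[2])/v[:,2])[:,None]
def tri(obs):
    A=np.zeros((3,3));b=np.zeros(3)
    for c,uv in obs:
        o,v=ray(c,[uv]); v=v[0]/np.linalg.norm(v); Q=np.eye(3)-np.outer(v,v); A+=Q;b+=Q@o
    return np.linalg.solve(A,b)
def crop(img,x0,y0,w,h,s,name):
    cv2.imwrite("pics/"+name,cv2.resize(img[y0:y0+h,x0:x0+w],None,fx=s,fy=s,interpolation=cv2.INTER_CUBIC))
E
python3 - <<'E'
import cv2
from h import *
t=cv2.imread("pics/top0.png"); s=cv2.imread("pics/scene0.png")
crop(t,235,120,130,135,5 if 0 else 4,"c1.png")
crop(t,175,125,70,145,4,"c2.png")
crop(s,180,90,180,180,3,"c3.png")
crop(t,355,115,110,150,4,"c4.png")
crop(s,395,160,140,190,3,"c5.png")
crop(s,235,160,200,190,3,"c6.png")
E
```

```text
(no output)
```

View pics/c1.png

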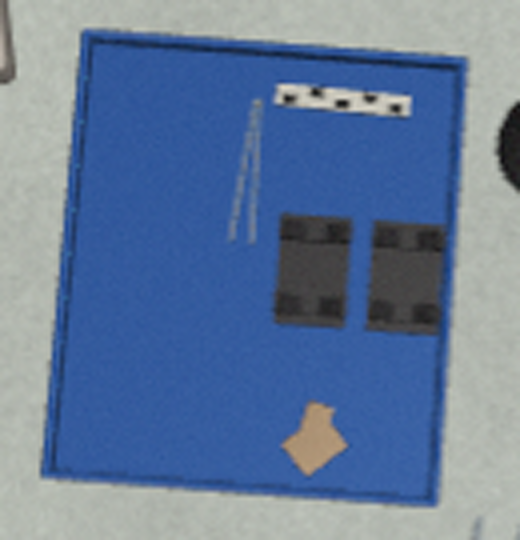

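View pics/c2.png

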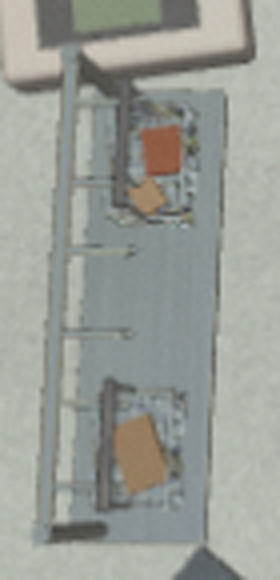

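View pics/c3.png

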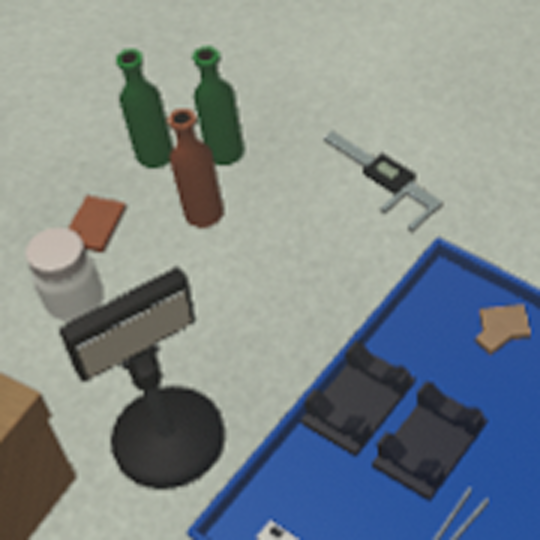

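View pics/c4.png

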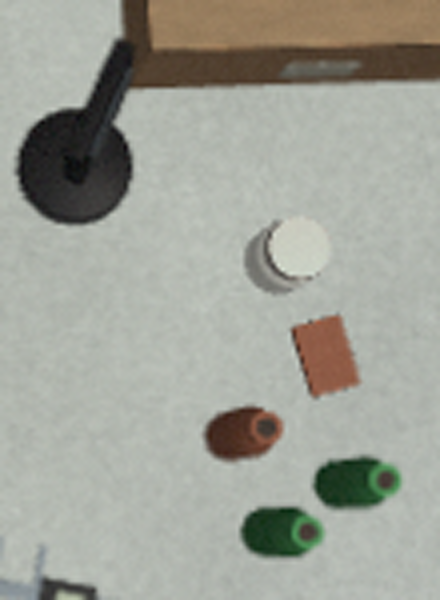

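View pics/c5.png

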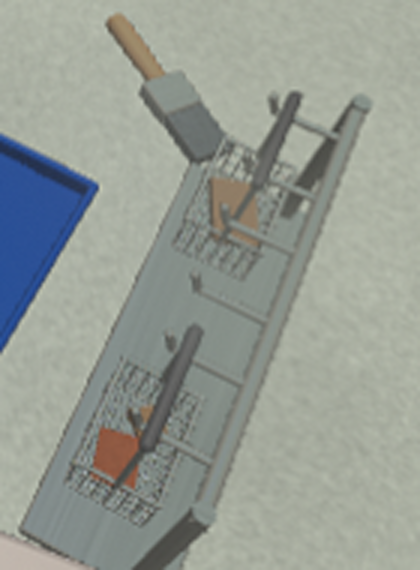

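View pics/c6.png

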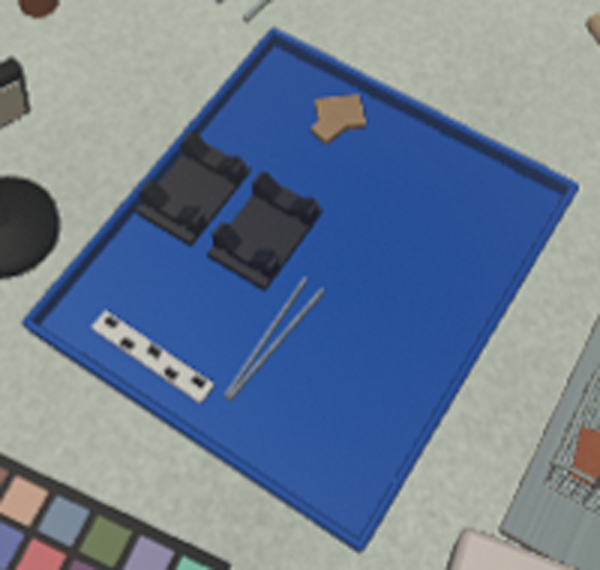

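```bash
cat > m1.py <<'E'
from h import *
T=camera_info("top");S=camera_info("scene")
ct=lambda u,v,x0,y0,s:((u+.5)/s-.5+x0,(v+.5)/s-.5+y0)
tc=[ct(*p,235,120,4) for p in [(83,30),(467,58),(437,505),(42,477)]]
sc=[ct(*p,235,160,3) for p in [(360,550),(25,322),(275,30),(577,186)]]
L=np.array([(.18,.155,.02),(.18,-.155,.02),(-.18,-.155,.02),(-.18,.155,.02)])
def pts(p,L): 
    c,s=np.cos(p[2]),np.sin(p[2]); return np.c_[p[0]+c*L[:,0]-s*L[:,1],p[1]+s*L[:,0]+c*L[:,1],L[:,2]]
for nm,cams in (("both",[(T,tc),(S,sc)]),("top",[(T,tc)]),("scene",[(S,sc)])):
    r=least_squares(lambda p:np.concatenate([(proj(c,pts(p,L))-o).ravel() for c,o in cams]),[.6,0,0])
    print("tray",nm,r.x.round(4),np.degrees(r.x[2]).round(2),r.fun.round(1))
for n,a,b in [("far1",(122,85),(148,445)),("far2",(120,205),(195,330)),("near1",(110,380),(258,190)),("near2",(103,508),(295,97)),("rail1",(68,50),(203,512)),("rail2",(42,540),(365,102))]:
    P=tri([(T,ct(*a,175,125,4)),(S,ct(*b,395,160,3))]); print(n,P.round(4), (proj(T,P)-ct(*a,175,125,4)).round(1),(proj(S,P)-ct(*b,395,160,3)).round(1))
# lamp foot centre, flask lip
print("foot",onz(T,[ct(75,167,355,115,4)],0.008),onz(S,[ct(168,436,180,90,3)],.008))
P=tri([(T,ct(266,428,355,115,4)),(S,ct(182,118,180,90,3))]);print("lip",P,onz(T,[ct(266,428,355,115,4)],.131),onz(S,[ct(182,118,180,90,3)],.131))
for n,a,b in [("green1",(385,481),(130,58)),("green2",(309,533),(206,54))]: print(n,onz(T,[ct(*a,355,115,4)],.131),onz(S,[ct(*b,180,90,3)],.131))
print("jar",onz(T,[ct(300,247,355,115,4)],.075))
print("sh",onz(T,[ct(325,355,355,115,4)],.01))
E
python3 m1.py
```

```text
tray both [ 0.5525  0.0114 -0.0638] -3.65 [ 0.4  0.6 -1.3  0.8 -1.3 -0.8  0.4 -1.2 -0.1 -1.4  0.4  0.1 -0.4  0.5
 -0.9  0.4]
tray top [ 0.5519  0.0099 -0.0611] -3.5 [ 0.7  0.9 -1.   0.9 -0.7 -0.8  1.  -0.9]
tray scene [ 0.5529  0.0123 -0.0659] -3.77 [-0.1 -1.   0.6  0.2 -0.1  0.8 -0.5  0.8]
far1 [0.6451 0.2796 0.1691] [[ 0.3 -0. ]] [[0.4 0.1]]
far2 [0.5563 0.2786 0.1688] [[-0.2  0. ]] [[-0.3 -0.1]]
near1 [0.4296 0.2818 0.1681] [[-0.5  0.1]] [[-0.7 -0.1]]
near2 [0.3385 0.2818 0.1718] [[-0.2  0. ]] [[-0.3 -0. ]]
rail1 [0.6697 0.3202 0.1736] [[-0.  0.]] [[-0. -0.]]
rail2 [0.315  0.3269 0.1689] [[-0.7  0.1]] [[-0.9 -0.1]]
foot [[ 0.65443433 -0.23285991  0.008     ]] [[ 0.65669334 -0.2307189   0.008     ]]
lip [ 0.43356402 -0.35825988  0.13024342] [[ 0.43360019 -0.35820371  0.131     ]] [[ 0.43405935 -0.35753866  0.131     ]]
green1 [[ 0.39489874 -0.44781899  0.131     ]] [[ 0.39549265 -0.4467466   0.131     ]]
green2 [[ 0.35607645 -0.3896996   0.131     ]] [[ 0.35532517 -0.38873927  0.131     ]]
jar [[ 0.57945861 -0.40128134  0.075     ]]
sh [[ 0.50113398 -0.43817524  0.01      ]]
```

```bash
cat >> h.py <<'E'
def R0(): return Rn.from_euler('xyz',state()['orientation'],degrees=True)
def want(pos=None,rpy=None,R=None):
    """print shift shares (tool axes now) for pos, and turn shares for rpy; logs q/pose"""
    s=state(); r=R0()
    import json; open('log.jsonl','a').write(json.dumps([list(s['qpos']),list(s['tool_pos']),list(r.as_quat())])+"\n")
    print("t %.1f tcp %s rpy %s F %s gap %.1fmm q %s"%(s['t'],s['tool_pos'].round(4),s['orientation'].round(1),s['wrist_force'].round(1),s['finger_gap']*95,s['qpos'].round(0)))
    if pos is not None: print("shift shares",(r.inv().apply(np.array(pos)-s['tool_pos'])/.05).round(3))
    if rpy is not None: R=Rn.from_euler('xyz',rpy,degrees=True)
    if R is not None:
        rv=(r.inv()*R).as_rotvec(); print("turn shares",(rv/(np.pi/2)).round(3)," rows>=",np.ceil(np.linalg.norm(rv)/np.radians(10)))
        if pos is not None: print("shift shares after turn",(R.inv().apply(np.array(pos)-s['tool_pos'])/.05).round(3))
E
python3 -c "
from h import *
want([.655,-.232,.36],[180,0,-110])"
```

```text
t 0.1 tcp [ 0.1834 -0.5973  0.2142] rpy [-1.80e+02  1.00e-01 -7.29e+01] F [ 0.2 -0.2  0.7] gap 94.8mm q [-79.  28.  89.  -0.  63.  -6.]
shift shares [ -4.219 -11.162  -2.912]
turn shares [0.    0.001 0.412]  rows>= 4.0
shift shares after turn [-10.092  -6.365  -2.916]
```

```bash
python3 -m handwheel '[[0,0,-0.73,0,0,0.103,95],[0,0,-0.73,0,0,0.103,95],[0,0,-0.73,0,0,0.103,95],[0,0,-0.73,0,0,0.103,95],[-0.8,-0.5,0,0,0,0,95],[-0.8,-0.5,0,0,0,0,95],[-0.8,-0.5,0,0,0,0,95],[-0.8,-0.5,0,0,0,0,95],[-0.8,-0.5,0,0,0,0,95],[-0.8,-0.5,0,0,0,0,95],[-0.8,-0.5,0,0,0,0,95],[-0.8,-0.5,0,0,0,0,95],[-0.8,-0.5,0,0,0,0,95],[0,0,0,0,0,0,95],[0,0,0,0,0,0,95]]' 30
python3 - <<'E'
from h import *
want([.655,-.232,.36],[180,0,-110])
c=camera_info("wrist");im=get_image("wrist");cv2.imwrite("pics/w1.png",im);np.save("w1.npy",c)
E
```

```text
t: 2.02
tool_pos: [0.5178, -0.3364, 0.3604]
orientation: [180.0, -0.0, -110.0]
wrist_force: [-0.4, -0.6, 0.8]
finger_gap: 0.999
t 2.0 tcp [ 0.5178 -0.3364  0.3604] rpy [ 180.   -0. -110.] F [-0.4 -0.6  0.8] gap 94.9mm q [-39.  22.  78.  -0.  81.  71.]
shift shares [-2.9   -1.865  0.006]
turn shares [ 0. -0.  0.]  rows>= 1.0
shift shares after turn [-2.9   -1.865  0.008]
```

View pics/w1.png

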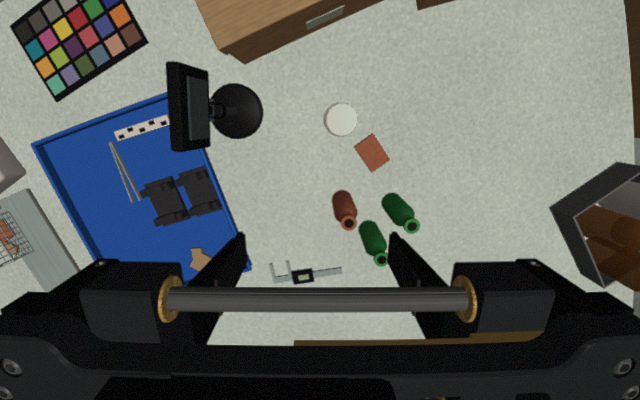

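Run:
```python
from h import *
crop(cv2.imread("pics/w1.png"),150,45,130,115,5,"c7.png")
crop(cv2.imread("pics/scene0.png"),190,170,70,90,6,"c8.png")
```

```text
(no output)
```

View pics/c7.png

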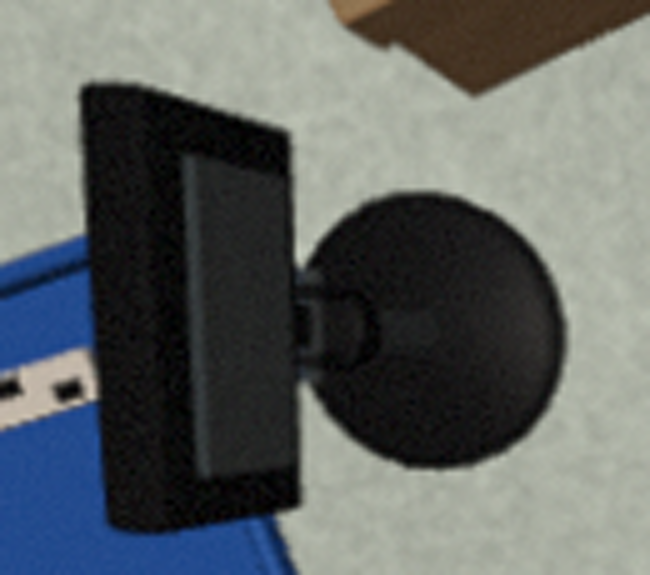

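View pics/c8.png

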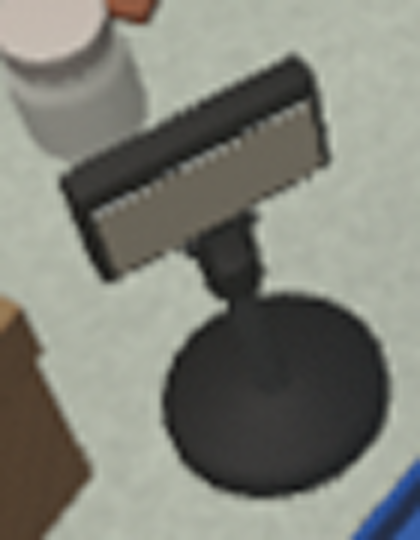

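```bash
cat > lamp.py <<'E'
from h import *
ct=lambda u,v,x0,y0,s:((u+.5)/s-.5+x0,(v+.5)/s-.5+y0)
def lampP(p,L):
    x,y,sw,ti=p   # sw world azimuth of facing
    L=np.asarray(L,float)
    f=np.array([np.cos(sw),np.sin(sw),0]); up=np.array([0,0,1.]); yv=np.cross(up,-f)
    fd=f*np.cos(ti)-up*np.sin(ti); u=f*np.sin(ti)+up*np.cos(ti)
    return np.array([x,y,.133])-fd*L[:,:1]+yv*L[:,1:2]+u*L[:,2:]
def fit(obs,p0):
    def res(p): return np.concatenate([(proj(c,lampP(p,L))-np.array(o)).ravel() for c,L,o in obs]+[[(p[0]-.655)/.002,(p[1]+.232)/.002]])
    r=least_squares(res,p0,loss='soft_l1'); print("lamp xy",r.x[:2].round(4),"facing deg",np.degrees(r.x[2]).round(1),"tilt",np.degrees(r.x[3]).round(1)); print(res(r.x).round(1)); return r.x
E
python3 - <<'E'
from lamp import *
W=np.load("w1.npy",allow_pickle=True).item();S=camera_info("scene")
LW=[(-.008,.048,.08),(-.008,-.048,.08),(.008,.048,.014),(.008,-.048,.014)]
oW=[ct(*p,150,45,5) for p in [(85,88),(110,528),(290,130),(300,505)]]
LS=[(.008,.048,.08),(.008,-.048,.08),(-.008,.048,.014),(-.008,-.048,.014)]
oS=[ct(*p,190,170,6) for p in [(62,180),(297,55),(108,282),(327,160)]]
p=fit([(W,LW,oW),(S,LS,oS)],[.655,-.232,1.2,0])
f=np.array([np.cos(p[2]),np.sin(p[2])]); g=lampP(p,[(0,0,.075)])[0]; print("grasp",g,"TCP",lampP(p,[(0,0,.056)])[0])
d=np.array([.5525,.0114])-p[:2]; print("want facing",np.degrees(np.arctan2(d[1],d[0])),np.hypot(*d))
E
```

```text
lamp xy [ 0.6558 -0.231 ] facing deg 65.9 tilt 5.5
[-1.2 -2.2 -0.6  1.4  1.1 -0.1  1.1  1.4 -2.  -2.2 -0.6 -2.4  0.   1.1
  1.4  0.9  0.4  0.5]
grasp [ 0.65868065 -0.22452182  0.20765817] TCP [ 0.65794017 -0.22617558  0.18874476]
want facing 113.0688210687377 0.2635224198423854
```

```bash
cat > lp.py <<'E'
from lamp import *
def pose(sw,ti,up,xy=(.6558,-.231)):
    p=[*xy,np.radians(sw),np.radians(ti)]
    P=lampP(p,[(0,0,up),(1,0,up),(0,0,up-1)]); x=P[1]-P[0]; z=P[2]-P[0]
    return P[0],Rn.from_matrix(np.c_[x,np.cross(z,x),z])
E
python3 - <<'E'
from lp import *
P,R=pose(65.9,5.5,.15); want(P,R=R); print(P,R.as_euler('xyz',degrees=True))
# screw steps
def step(a,b):
    (P1,R1),(P2,R2)=a,b; print("shift",(R1.inv().apply(P2-P1)/.05).round(3),"turn",((R1.inv()*R2).as_rotvec()/(np.pi/2)).round(4))
step(pose(65.9,5.5,.062),pose(65.9+4.72,5.5,.062)); step(pose(113,5.5,.062),pose(113,8.5,.062))
E
```

```text
t 2.1 tcp [ 0.5175 -0.3368  0.3605] rpy [ 180.    -0.  -110.1] F [-0.1  0.2 -0.4] gap 94.9mm q [-39.  22.  78.  -0.  81.  71.]
shift shares [-3.223 -1.895  1.563]
turn shares [-0.002  0.061  0.045]  rows>= 1.0
shift shares after turn [-3.483 -1.662  1.236]
[ 0.66167051 -0.21787631  0.28230943] [-180.    -5.5 -114.1]
shift [0.   0.01 0.  ] turn [ 0.005   0.     -0.0522]
shift [-0.065 -0.     0.002] turn [-0.      0.0333 -0.    ]
```

```bash
python3 -m handwheel '[[0,0,0,-0.002,0.061,0.045,60],[-0.7,-0.33,0,0,0,0,60],[-0.7,-0.33,0,0,0,0,60],[-0.7,-0.33,0,0,0,0,60],[-0.7,-0.33,0,0,0,0,60],[-0.68,-0.34,0,0,0,0,60],[0,0,0.62,0,0,0,60],[0,0,0.62,0,0,0,60],[0,0,0,0,0,0,60],[0,0,0,0,0,0,60]]' 30
python3 - <<'E'
from lp import *
P,R=pose(65.9,5.5,.15); want(P,R=R)
np.save("w2.npy",camera_info("wrist"));cv2.imwrite("pics/w2.png",get_image("wrist"))
E
```

```text
t: 3.32
tool_pos: [0.6621, -0.2183, 0.2838]
orientation: [-179.9, -5.5, -114.1]
wrist_force: [0.1, -0.1, 0.5]
finger_gap: 0.632
t 3.3 tcp [ 0.6621 -0.2183  0.2838] rpy [-179.9   -5.5 -114.1] F [ 0.1 -0.1  0.5] gap 60.0mm q [-22.  32.  72.  -6.  76.  94.]
shift shares [-0.007  0.012  0.029]
turn shares [-0.001  0.    -0.   ]  rows>= 1.0
shift shares after turn [-0.007  0.012  0.029]
```

View pics/w2.png

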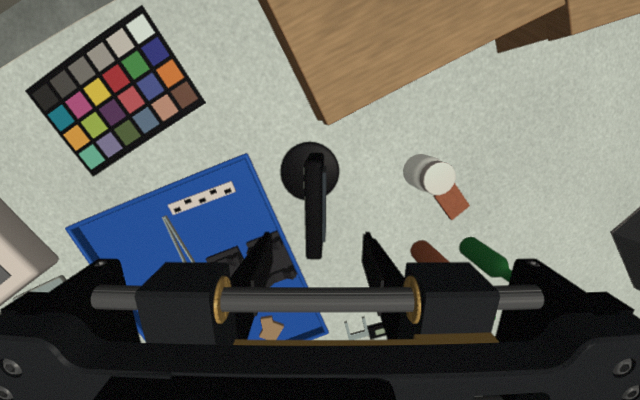

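The panel edge at (315,205) sits centred between the fingertips at (268,240) and (367,240), so I'll descend and pinch.

```bash
python3 -m handwheel '[[0,0,0.5,0,0,0,50],[0,0,0.5,0,0,0,45],[0,0,0.4,0,0,0,40],[0,0,0.36,0,0,0,40],[0,0,0,0,0,0,0],[0,0,0,0,0,0,0],[0,0,0,0,0,0,0],[0,0,0,0,0,0,0],[0,0,0,0,0,0,0],[0,0,0,0,0,0,0]]' 35
```

```text
t: 4.62
tool_pos: [0.6591, -0.2251, 0.1959]
orientation: [-179.9, -5.5, -114.1]
wrist_force: [1.2, 1.2, 5.5]
finger_gap: 0.162
```

```bash
python3 -m handwheel '[[0,0.01,0,0.005,0,-0.052,0],[0,0.01,0,0.005,0,-0.052,0],[0,0.01,0,0.005,0,-0.052,0],[0,0.01,0,0.005,0,-0.052,0],[0,0.01,0,0.005,0,-0.052,0],[0,0.01,0,0.005,0,-0.052,0],[0,0.01,0,0.005,0,-0.052,0],[0,0.01,0,0.005,0,-0.052,0],[0,0.01,0,0.005,0,-0.052,0],[0,0.01,0,0.005,0,-0.052,0],[0,0,0,0,0,0,0]]' 35
python3 -c "
from lp import *
P,R=pose(113,5.5,.062); want(P,R=R)"
```

```text
t: 6.0
tool_pos: [0.6537, -0.2247, 0.1959]
orientation: [-180.0, -5.5, -67.0]
wrist_force: [-2.7, 2.9, 7.0]
finger_gap: 0.17
t 6.0 tcp [ 0.6537 -0.2247  0.1959] rpy [-180.    -5.5  -67. ] F [-2.7  2.9  7. ] gap 16.1mm q [-23.  33.  83.  -4.  60.  46.]
shift shares [0.011 0.01  0.024]
turn shares [-0. -0.  0.]  rows>= 1.0
shift shares after turn [0.011 0.01  0.024]
```

```bash
python3 -m handwheel '[[-0.065,0,0.002,0,0.033,0,0],[-0.065,0,0.002,0,0.033,0,0],[-0.065,0,0.002,0,0.033,0,0],[-0.065,0,0.002,0,0.033,0,0],[-0.065,0,0.002,0,0.033,0,0],[-0.065,0,0.002,0,0.033,0,0],[-0.065,0,0.002,0,0.033,0,0],[-0.065,0,0.002,0,0.033,0,0],[-0.065,0,0.002,0,0.033,0,0],[-0.065,0,0.002,0,0.033,0,0],[0,0,0,0,0,0,0]]' 35
python3 -c "
from lp import *
P,R=pose(113,35.2,.062); want(P,R=R)"
```

```text
t: 7.38
tool_pos: [0.642, -0.197, 0.1841]
orientation: [180.0, -35.3, -67.0]
wrist_force: [-2.4, -1.3, 4.7]
finger_gap: 0.164
t 7.4 tcp [ 0.642  -0.197   0.1841] rpy [180.  -35.3 -67. ] F [-2.4 -1.3  4.7] gap 15.6mm q [-12.  30. 100. -49.  39.  92.]
shift shares [0.01  0.012 0.018]
turn shares [ 0.    -0.001  0.   ]  rows>= 1.0
shift shares after turn [0.011 0.012 0.018]
```

```bash
python3 -m handwheel '[[0,0,0,0,0,0,35],[0,0,0,0,0,0,35],[0,0,0,0,0,0,35],[0,0,-0.4,0,0,0,40],[0,0,-0.6,0,0,0,40],[0,0,-0.8,0,0,0,40],[0,0,-0.8,0,0,0,40],[0,0,-0.8,0,0,0,40],[0,0,0,0,-0.11,0,40],[0,0,0,0,-0.11,0,40],[0,0,0,0,-0.11,0,40],[0,0,0,0,-0.062,0,40],[0,0,0,0,0,0,40]]' 35
python3 - <<'E'
from h import *
want([.5,.12,.33],[180,0,-91])
crop(get_image("scene"),180,150,110,110,5,"c9.png")
np.save("w3.npy",camera_info("wrist"));cv2.imwrite("pics/w3.png",get_image("wrist"))
E
```

```text
t: 9.0
tool_pos: [0.6039, -0.1074, 0.3228]
orientation: [-179.9, 0.1, -67.1]
wrist_force: [-0.5, 1.4, -0.8]
finger_gap: 0.418
t 9.0 tcp [ 0.6039 -0.1074  0.3228] rpy [-1.799e+02  1.000e-01 -6.710e+01] F [-0.5  1.4 -0.8] gap 39.7mm q [-16.  22.  82.   0.  75.  51.]
shift shares [-4.998  0.144 -0.139]
turn shares [-0.     0.001  0.266]  rows>= 3.0
shift shares after turn [-4.511  2.156 -0.144]
```

View pics/c9.png

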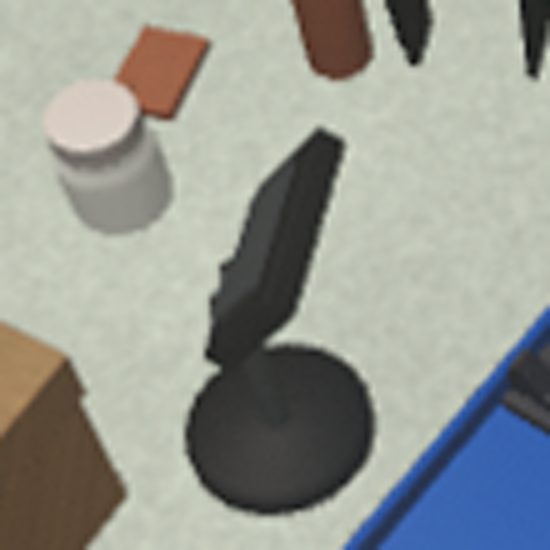

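View pics/w3.png

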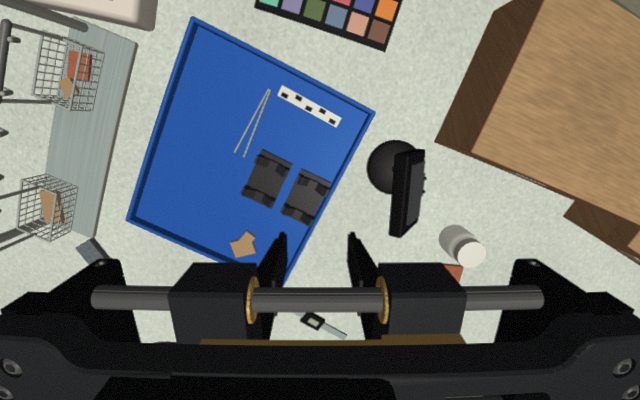

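Run:
```python
from h import *
crop(cv2.imread("pics/w3.png"),355,130,90,120,5,"c10.png")
```

```text
(no output)
```

View pics/c10.png

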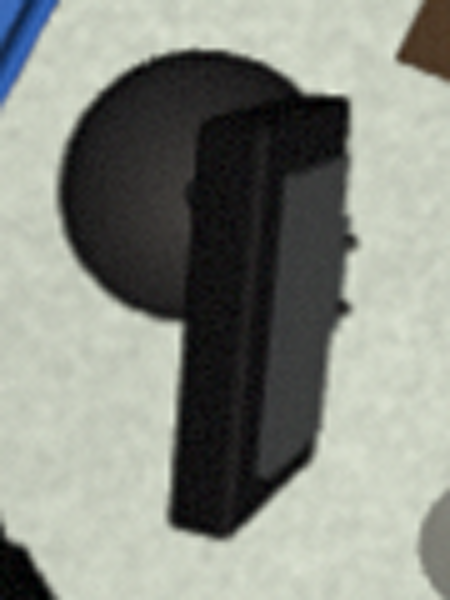

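Run:
```python
from lamp import *
W=np.load("w3.npy",allow_pickle=True).item()
L=[(-.008,.048,.08),(-.008,-.048,.08),(.008,.048,.08),(.008,-.048,.08),(.008,.048,.014),(.008,-.048,.014)]
o=[ct(*p,355,130,5) for p in [(203,120),(172,522),(268,105),(225,538),(348,98),(312,460)]]
p=fit([(W,L,o)],[.655,-.232,2,.6])
f,u=lampP(p,[(-.008,0,.047),(-1.008,0,.047)]); a=u-f; m=np.array([.5525,.0114,.004]); v=m-f; print("miss",v-a*(v@a))
```

```text
lamp xy [ 0.6562 -0.2301] facing deg 112.3 tilt 35.3
[-1.2 -2.5 -2.5  1.   0.8  1.7  0.4  1.2  1.8 -1.7  0.2 -0.   0.6  1. ]
miss [-0.00382727 -0.00180385 -0.0003033 ]
```

```bash
python3 -c "
from h import *
want([.6007,.279,.29],[180,0,-90.9])"
python3 -m handwheel '[[0,0,0,0,0,0.089,40],[0,0,0,0,0,0.089,40],[0,0,0,0,0,0.087,40],[0,0,0,0,0,0,40]]'
python3 -c "
from h import *
want([.6007,.279,.29],[180,0,-90.9])"
```

```text
t 9.1 tcp [ 0.6036 -0.1064  0.3227] rpy [-180.   -0.  -67.] F [-0.  -0.2 -0.4] gap 40.2mm q [-16.  22.  82.  -0.  75.  51.]
shift shares [-7.119 -2.956  0.651]
turn shares [-0.    -0.     0.265]  rows>= 3.0
shift shares after turn [-7.706  0.178  0.654]
t: 9.6
tool_pos: [0.6036, -0.1058, 0.3227]
orientation: [-180.0, 0.0, -90.8]
wrist_force: [0.0, -0.1, -0.6]
finger_gap: 0.42
t 9.6 tcp [ 0.6036 -0.1058  0.3227] rpy [-180.     0.   -90.8] F [ 0.  -0.1 -0.6] gap 39.9mm q [-16.  22.  82.   0.  75.  75.]
shift shares [-7.695  0.161  0.655]
turn shares [-0.     0.     0.002]  rows>= 1.0
shift shares after turn [-7.695  0.179  0.654]
```

```bash
python3 -m handwheel '[[-0.85,0.02,0,0,0,0,32],[-0.85,0.02,0,0,0,0,32],[-0.85,0.02,0,0,0,0,32],[-0.85,0.02,0,0,0,0,32],[-0.85,0.02,0,0,0,0,32],[-0.85,0.02,0,0,0,0,32],[-0.85,0.02,0,0,0,0,32],[-0.85,0.02,0.3,0,0,0,32],[-0.85,0.02,0.35,0,0,0,32],[0,0,0,0,0,0,32],[0,0,0,0,0,0,32]]'
python3 - <<'E'
from h import *
want([.6007,.279,.29],[180,0,-90.9])
np.save("w4.npy",camera_info("wrist"));cv2.imwrite("pics/w4.png",get_image("wrist"))
E
```

```text
t: 10.98
tool_pos: [0.6006, 0.2757, 0.2906]
orientation: [-180.0, 0.0, -90.7]
wrist_force: [-0.7, -0.5, 0.3]
finger_gap: 0.339
t 11.0 tcp [0.6006 0.2757 0.2906] rpy [-180.     0.   -90.7] F [-0.7 -0.5  0.3] gap 32.2mm q [ 19.  28.  78.   0.  74. 110.]
shift shares [-0.065 -0.     0.012]
turn shares [-0.     0.001  0.002]  rows>= 1.0
shift shares after turn [-0.065 -0.     0.012]
```

View pics/w4.png

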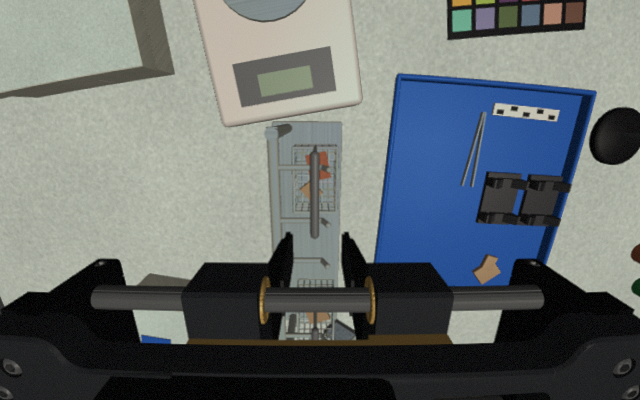

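Run:
```python
from h import *
crop(cv2.imread("pics/w4.png"),260,110,110,170,4,"c11.png")
W=np.load("w4.npy",allow_pickle=True).item()
print(onz(W,[(315.5,148),(315,192),(315,236)],.173))
```

```text
[[0.65392444 0.27625207 0.173     ]
 [0.60807817 0.27745109 0.173     ]
 [0.55773904 0.27821924 0.173     ]]
```

View pics/c11.png

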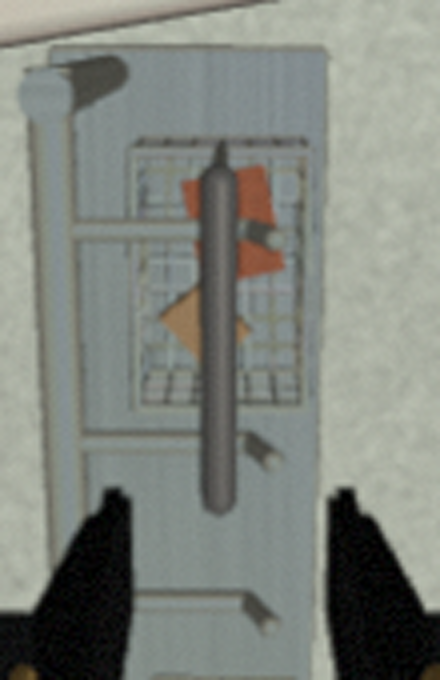

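```bash
python3 -m handwheel '[[-0.036,-0.068,0.6,0,0,0,32],[0,0,0.6,0,0,0,32],[0,0,0.6,0,0,0,32],[0,0,0.5,0,0,0,32],[0,0,0.43,0,0,0,32],[0,0,0,0,0,0,32],[0,0,0,0,0,0,0],[0,0,0,0,0,0,0],[0,0,0,0,0,0,0],[0,0,0,0,0,0,0],[0,0,0,0,0,0,0]]' 45
python3 - <<'E'
from h import *
want([.604,.2775,.154],[180,0,-90.9])
crop(get_image("scene"),395,160,140,190,3,"c12.png")
E
```

```text
t: 12.4
tool_pos: [0.6045, 0.2777, 0.1545]
orientation: [-180.0, 0.1, -90.9]
wrist_force: [-0.7, -1.0, 5.6]
finger_gap: 0.099
t 12.4 tcp [0.6045 0.2777 0.1545] rpy [-1.80e+02  1.00e-01 -9.09e+01] F [-0.7 -1.   5.6] gap 9.4mm q [ 19.  35.  87.   0.  58. 110.]
shift shares [0.005 0.01  0.011]
turn shares [-0.001  0.001  0.   ]  rows>= 1.0
shift shares after turn [0.005 0.01  0.011]
```

View pics/c12.png

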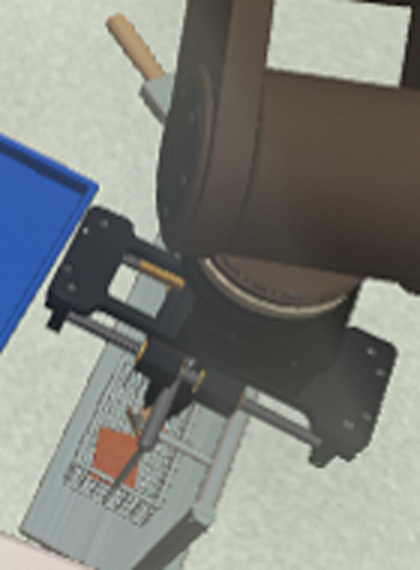

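```bash
python3 -m handwheel '[[0,0,-0.2,0,0,0,0],[0,0,-0.25,0,0,0,0],[0,0,-0.25,0,0,0,0],[0,0,0,0,0,0,0],[0.15,0,0,0,0,0,0],[0.25,0,0,0,0,0,0],[0.3,0,0,0,0,0,0],[0.3,0,0,0,0,0,0],[0.3,-0.04,0,0,0,0,0],[0.35,-0.15,0,0,0,0,0],[0.35,-0.15,0,0,0,0,0],[0.35,-0.15,0,0,0,0,0],[0.35,-0.15,0,0,0,0,0],[0.35,-0.1,0,0,0,0,0],[0.3,-0.05,0,0,0,0,0],[0.2,0,0,0,0,0,0],[0,0,0,0,0,0,0],[0,0,0,0,0,0,0]]' 45
python3 - <<'E'
from h import *
want([.6431,.0958,.155],[180,0,-90.9])
cv2.imwrite("pics/s13.png",get_image("scene"))
E
```

```text
t: 14.7
tool_pos: [0.6408, 0.0999, 0.1886]
orientation: [180.0, 0.1, -90.9]
wrist_force: [-0.1, 0.2, -1.5]
finger_gap: 0.092
t 14.7 tcp [0.6408 0.0999 0.1886] rpy [ 1.80e+02  1.00e-01 -9.09e+01] F [-0.1  0.2 -1.5] gap 8.7mm q [ 3. 31. 87.  0. 61. 94.]
shift shares [ 0.082 -0.047  0.672]
turn shares [0.    0.001 0.   ]  rows>= 1.0
shift shares after turn [ 0.081 -0.046  0.672]
```

View pics/s13.png

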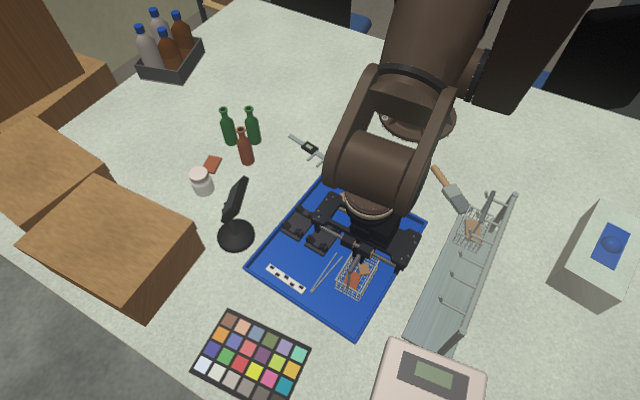

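```bash
python3 -m handwheel '[[0.05,-0.03,0.2,0,0,0,0],[0,0,0.3,0,0,0,0],[0,0,0.3,0,0,0,0],[0,0,0.3,0,0,0,0],[0,0,0.25,0,0,0,0],[0,0,0.15,0,0,0,0],[0,0,0.05,0,0,0,0],[0,0,0,0,0,0,0],[0,0,0,0,0,0,0]]'
python3 -m handwheel '[[0,0,0.04,0,0,0,0],[0,0,0.04,0,0,0,0],[0,0,0.03,0,0,0,0],[0,0,0,0,0,0,0]]'
```

```text
t: 15.88
tool_pos: [0.6426, 0.0971, 0.1115]
orientation: [-180.0, 0.1, -90.9]
wrist_force: [0.0, -0.1, -1.5]
finger_gap: 0.09
t: 16.38
tool_pos: [0.6423, 0.0971, 0.1053]
orientation: [180.0, 0.1, -90.9]
wrist_force: [-0.5, -0.3, -2.3]
finger_gap: 0.095
```

```bash
python3 -m handwheel '[[0,0,0.02,0,0,0,0],[0,0,0.02,0,0,0,0],[0,0,0,0,0,0,0]]'
python3 - <<'E'
from h import *
want()
crop(get_image("scene"),290,200,140,130,5,"c14.png")
E
```

```text
t: 16.75
tool_pos: [0.6426, 0.097, 0.105]
orientation: [-179.9, 0.1, -90.9]
wrist_force: [-4.5, 0.1, 11.2]
finger_gap: 0.093
t 16.8 tcp [0.6426 0.097  0.105 ] rpy [-1.799e+02  1.000e-01 -9.090e+01] F [-4.5  0.1 11.2] gap 8.9mm q [ 3. 37. 92.  0. 51. 94.]
```

View pics/c14.png

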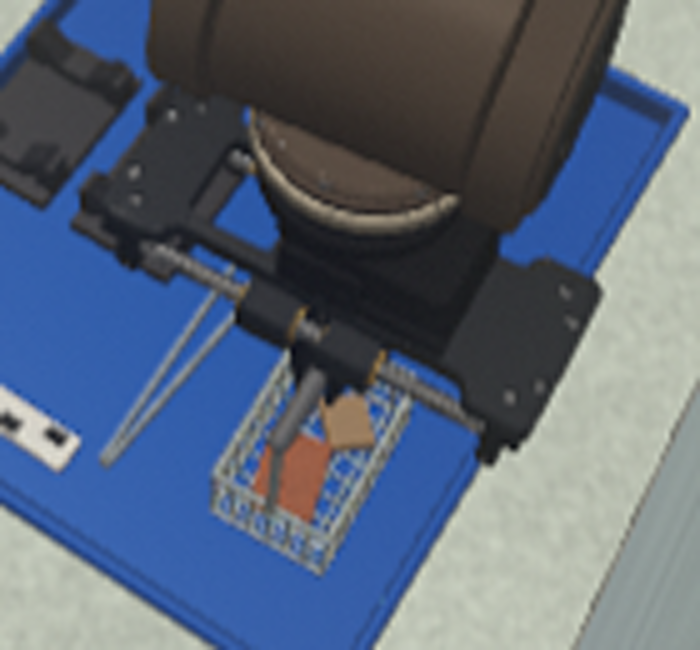

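```bash
python3 -m handwheel '[[0,0,-0.02,0,0,0,24],[0,0,0,0,0,0,24],[0,0,0,0,0,0,24],[0,0,-0.2,0,0,0,24],[0,0,-0.4,0,0,0,24],[0,0,-0.7,0,0,0,24],[0,0,-0.8,0,0,0,30],[0,0,-0.8,0,0,0,32],[0,0,-0.8,0,0,0,32],[0,0,0,0,0,0,32]]'
python3 - <<'E'
from h import *
want([.384,.281,.29],[180,0,-91])
np.save("w5.npy",camera_info("wrist"));cv2.imwrite("pics/w5.png",get_image("wrist"))
E
```

```text
t: 18.05
tool_pos: [0.6433, 0.097, 0.2935]
orientation: [-179.7, 0.1, -90.9]
wrist_force: [-0.4, -0.6, 0.3]
finger_gap: 0.335
t 18.1 tcp [0.6433 0.097  0.2935] rpy [-1.797e+02  1.000e-01 -9.090e+01] F [-0.4 -0.6  0.3] gap 31.8mm q [ 3. 27. 80.  0. 73. 94.]
shift shares [-3.599  5.243  0.045]
turn shares [-0.004  0.001  0.001]  rows>= 1.0
shift shares after turn [-3.59   5.249  0.07 ]
```

View pics/w5.png

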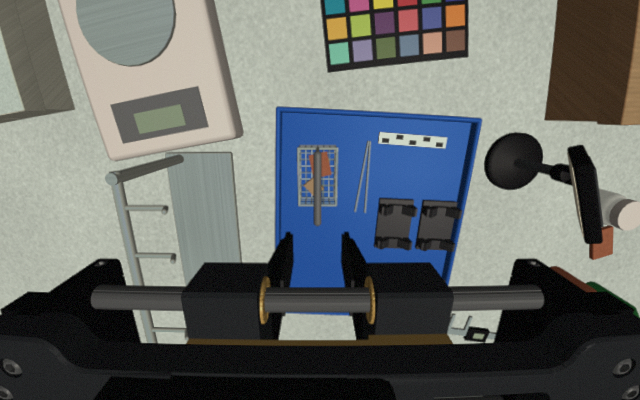

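The first basket stands upright on the tray at (318,175), clear of the tweezers. Next is the near basket.

```bash
python3 -m handwheel '[[-0.45,0.656,0,-0.003,0,0,32],[-0.45,0.656,0,0,0,0,32],[-0.45,0.656,0,0,0,0,32],[-0.45,0.656,0,0,0,0,32],[-0.45,0.656,0,0,0,0,32],[-0.45,0.656,0,0,0,0,32],[-0.45,0.656,0,0,0,0,32],[-0.45,0.656,0,0,0,0,32],[0,0,0,0,0,0,32],[0,0,0,0,0,0,32]]'
python3 - <<'E'
from h import *
want([.384,.281,.29],[180,0,-91])
np.save("w6.npy",camera_info("wrist"));im=get_image("wrist");cv2.imwrite("pics/w6.png",im);crop(im,240,100,150,200,4 if 0 else 3,"c15.png")
E
```

```text
t: 19.35
tool_pos: [0.3831, 0.2808, 0.2904]
orientation: [179.7, 0.0, -90.9]
wrist_force: [-0.1, 0.0, 0.5]
finger_gap: 0.334
t 19.4 tcp [0.3831 0.2808 0.2904] rpy [179.7   0.  -90.9] F [-0.1  0.   0.5] gap 31.8mm q [ 28.  11. 103.   0.  66. 119.]
shift shares [-0.004 -0.019  0.009]
turn shares [0.004 0.    0.001]  rows>= 1.0
shift shares after turn [-0.005 -0.018  0.009]
```

View pics/c15.png

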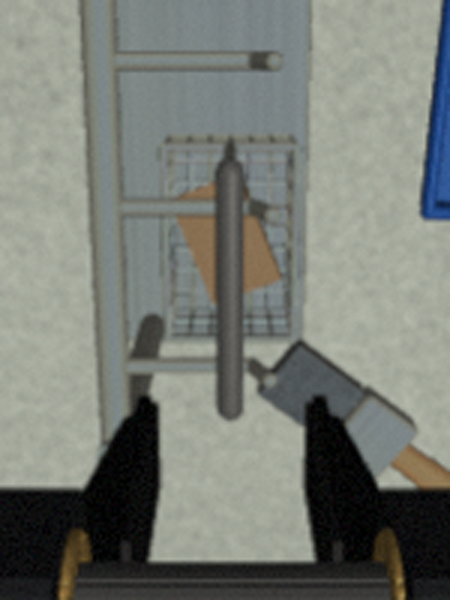

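Run:
```python
from h import *
W=np.load("w6.npy",allow_pickle=True).item()
ct=lambda u,v,x0,y0,s:((u+.5)/s-.5+x0,(v+.5)/s-.5+y0)
P=onz(W,[ct(231,160,240,100,3),ct(231,415,240,100,3),ct(231,207,240,100,3),ct(231,365,240,100,3)],.173);print(P)
want([(P[2][0]+P[3][0])/2,(P[0][1]+P[1][1])/2,.154])
```

```text
[[0.43070506 0.28006448 0.173     ]
 [0.33701506 0.28155053 0.173     ]
 [0.41468924 0.28031836 0.173     ]
 [0.35681956 0.28123624 0.173     ]]
t 19.4 tcp [0.3834 0.2806 0.2905] rpy [179.7   0.  -90.9] F [ 0.3 -0.7  0.9] gap 32.1mm q [ 28.  11. 103.   0.  66. 119.]
shift shares [-0.003 -0.063  2.729]
```

```bash
python3 -m handwheel '[[0,-0.04,0.6,0,0,0,32],[0,0,0.6,0,0,0,32],[0,0,0.6,0,0,0,32],[0,0,0.5,0,0,0,32],[0,0,0.43,0,0,0,32],[0,0,0,0,0,0,32],[0,0,0,0,0,0,0],[0,0,0,0,0,0,0],[0,0,0,0,0,0,0],[0,0,0,0,0,0,0],[0,0,0,0,0,0,0]]' 45
python3 - <<'E'
from h import *
want([.4734,.1066,.188])
E
```

```text
t: 20.78
tool_pos: [0.3845, 0.2812, 0.1548]
orientation: [179.8, 0.1, -90.9]
wrist_force: [0.3, -1.6, 5.8]
finger_gap: 0.097
t 20.8 tcp [0.3845 0.2812 0.1548] rpy [ 1.798e+02  1.000e-01 -9.090e+01] F [ 0.3 -1.6  5.8] gap 9.2mm q [ 28.  21. 114.   0.  46. 119.]
shift shares [ 3.462 -1.83  -0.677]
```

```bash
python3 -m handwheel '[[0,0,-0.2,0,0,0,0],[0,0,-0.25,0,0,0,0],[0,0,-0.25,0,0,0,0],[0,0,0,0,0,0,0],[0.15,0,0,0,0,0,0],[0.25,0,0,0,0,0,0],[0.3,0,0,0,0,0,0],[0.3,0,0,0,0,0,0],[0.3,-0.1,0,0,0,0,0],[0.3,-0.25,0,0,0,0,0],[0.3,-0.3,0,0,0,0,0],[0.3,-0.3,0,0,0,0,0],[0.3,-0.3,0,0,0,0,0],[0.3,-0.25,0,0,0,0,0],[0.3,-0.2,0,0,0,0,0],[0.25,-0.1,0,0,0,0,0],[0.1,-0.03,0,0,0,0,0],[0,0,0,0,0,0,0],[0,0,0,0,0,0,0]]' 45
python3 - <<'E'
from h import *
want([.4734,.1066,.1045],[180,0,-90.9])
E
```

```text
t: 23.15
tool_pos: [0.4729, 0.1075, 0.1888]
orientation: [179.7, 0.1, -90.9]
wrist_force: [-0.1, 0.6, -2.1]
finger_gap: 0.09
t 23.1 tcp [0.4729 0.1075 0.1888] rpy [ 1.797e+02  1.000e-01 -9.090e+01] F [-0.1  0.6 -2.1] gap 8.6mm q [  5.  19. 110.   0.  51.  96.]
shift shares [ 0.02  -0.018  1.685]
turn shares [0.003 0.001 0.   ]  rows>= 1.0
shift shares after turn [ 0.017 -0.009  1.685]
```

```bash
python3 -m handwheel '[[0,0,0.2,0,0,0,0],[0,0,0.3,0,0,0,0],[0,0,0.3,0,0,0,0],[0,0,0.3,0,0,0,0],[0,0,0.25,0,0,0,0],[0,0,0.15,0,0,0,0],[0,0,0.05,0,0,0,0],[0,0,0.04,0,0,0,0],[0,0,0.04,0,0,0,0],[0,0,0.03,0,0,0,0],[0,0,0.02,0,0,0,0],[0,0,0,0,0,0,0]]'
```

```text
t: 24.65
tool_pos: [0.4728, 0.1072, 0.1053]
orientation: [179.7, 0.1, -90.9]
wrist_force: [-1.9, -0.8, 6.3]
finger_gap: 0.093
```

```bash
python3 -m handwheel '[[0,0,0,0,0,0,24],[0,0,0,0,0,0,24],[0,0,0,0,0,0,24],[0,0,-0.2,0,0,0,24],[0,0,-0.4,0,0,0,24],[0,0,-0.7,0,0,0,24],[0,0,-0.8,0,0,0,40],[0,0,-0.8,0,0,0,60],[0,0,-0.8,0,0,0,60],[0,0,0,0,0,0,60]]'
python3 - <<'E'
from h import *
want()
np.save("w7.npy",camera_info("wrist"));cv2.imwrite("pics/w7.png",get_image("wrist"))
import json
D=[json.loads(l) for l in open("log.jsonl")]
q=np.radians([d[0] for d in D]);P=np.array([d[1] for d in D]);Q=Rn.from_quat([d[2] for d in D])
def fk(q,p):
    d1,a1,a2,a3,d4,d6=p; z=np.array([0,0,1.])
    ry=lambda a:Rn.from_euler('y',a); rz=lambda a:Rn.from_euler('z',a)
    R=rz(q[0]); x=np.array([0,0,d1])+R.apply([a1,0,0])
    R=R*ry(q[1]); x=x+R.apply([0,0,a2])
    R=R*ry(q[2]); x=x+R.apply([a3,0,d4])
    R=R*rz(-q[3] if SG4<0 else q[3]); R=R*ry(q[4]); x=x+R.apply([0,0,d6]); R=R*rz(SG6*q[5]); return x,R
for SG4 in (1,-1):
  for SG6 in (1,-1):
    res=lambda p:np.concatenate([fk(a,p)[0]-b for a,b in zip(q,P)])
    r=least_squares(res,[.2,0,.4,0,.4,.25]); 
    A=[(fk(a,r.x)[1].inv()*b).as_euler('xyz',degrees=True) for a,b in zip(q,Q)]
    print(SG4,SG6,r.x.round(4),abs(r.fun).max().round(4),np.std(A,0).round(2),A[0].round(1))
E
```

```text
t: 25.9
tool_pos: [0.4744, 0.1071, 0.2929]
orientation: [-180.0, 0.1, -90.9]
wrist_force: [-0.5, -0.2, -0.2]
finger_gap: 0.601
t 25.9 tcp [0.4744 0.1071 0.2929] rpy [-1.80e+02  1.00e-01 -9.09e+01] F [-0.5 -0.2 -0.2] gap 57.1mm q [  5.  12. 102.   0.  66.  96.]
1 1 [0.0604 0.0087 0.597  0.0343 0.3952 0.1578] 0.066 [  0.     0.   167.34] [  0.   0. 180.]
1 -1 [0.0604 0.0087 0.597  0.0343 0.3952 0.1578] 0.066 [ 0.    0.   58.42] [  0.    0.  167.9]
-1 1 [-0.1038  0.0193  0.6093  0.0237  0.3763  0.0205] 0.085 [  9.99   9.1  167.48] [ -0.  -0. 180.]
-1 -1 [-0.1038  0.0193  0.6093  0.0237  0.3763  0.0205] 0.085 [ 9.99  9.1  63.26] [ -0.   -0.  167.9]
```

View pics/w7.png

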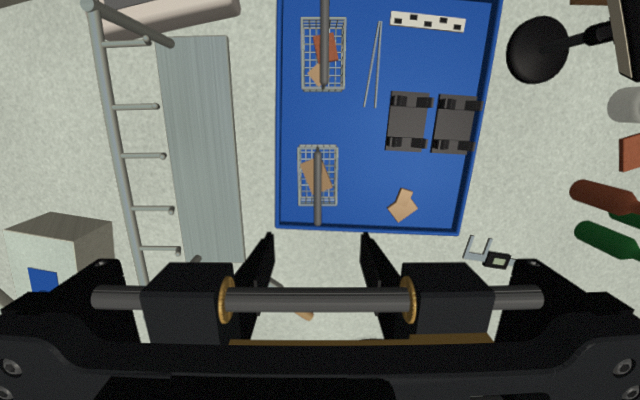

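```bash
cat > kin.py <<'E'
from h import *
import json
ry=lambda a:Rn.from_euler('y',a); rz=lambda a:Rn.from_euler('z',a)
def fk(q,p):
    d1,a1,a2,a3,d4,d6,w,e,b,wy=p
    R=rz(q[0]); x=np.array([0,0,d1])+R.apply([a1,b,0])
    R=R*ry(q[1]); x=x+R.apply([0,0,a2])
    R=R*ry(q[2]); x=x+R.apply([a3,0,d4])
    R=R*rz(q[3]); x=x+R.apply([w,wy,0]); R=R*ry(q[4]); x=x+R.apply([e,0,d6]); R=R*rz(q[5])*rz(np.pi); return x,R
D=[json.loads(l) for l in open("log.jsonl")]
q=np.radians([d[0] for d in D]);P=np.array([d[1] for d in D]);Q=Rn.from_quat([d[2] for d in D])
r=least_squares(lambda p:np.concatenate([fk(a,p)[0]-b for a,b in zip(q,P)]+[(p-np.array([.2,0,.6,0,.5,.3,0,0,0,0]))*1e-4]),[.2,0,.6,0,.5,.3,0,0,0,0])
KP=r.x
LO=np.radians([-177.58,-47.91,2.72,-65.01,3.68,-153.87]);HI=np.radians([177.58,125.51,160,245.01,167.84,153.87])
def ik(pos,R,q0):
    best=None
    for s in [q0]+[np.random.default_rng(i).uniform(LO,HI) for i in range(25)]:
        s=np.clip(s,LO+.01,HI-.01)
        f=lambda a:np.r_[(fk(a,KP)[0]-pos)*5,(fk(a,KP)[1].inv()*R).as_rotvec()]
        o=least_squares(f,s,bounds=(LO,HI))
        if o.cost<1e-5: 
            d=np.abs(o.x-q0).max()
            if best is None or d<best[0]: best=(d,o.x)
            if s is q0 or np.allclose(s,q0): return o.x
    return None if best is None else best[1]
if __name__=="__main__":
    print(KP.round(4),abs(r.fun).max()); print([np.degrees((fk(a,KP)[1].inv()*b).magnitude()).round(2) for a,b in zip(q,Q)])
E
python3 kin.py
```

```text
[ 0.1967 -0.      0.5868  0.0431  0.411   0.2719  0.     -0.      0.0659
  0.    ] 8.899999863136948e-06
[np.float64(0.0), np.float64(0.0), np.float64(0.0), np.float64(0.0), np.float64(0.0), np.float64(0.0), np.float64(0.0), np.float64(0.0), np.float64(0.0), np.float64(0.0), np.float64(0.0), np.float64(0.0), np.float64(0.0), np.float64(0.0), np.float64(0.0), np.float64(0.0), np.float64(0.0), np.float64(0.0), np.float64(0.0)]
```

Run:
```python
from kin import *
im=cv2.imread("pics/w7.png"); crop(im,370,75,120,90,6,"c16.png")
# flask initial pose IK
def pose_h(h,th,camup=1):
    h,th=np.radians([h,th]); z=np.array([np.cos(h)*np.sin(th),np.sin(h)*np.sin(th),-np.cos(th)])
    y=-np.array([np.cos(h)*np.cos(th),np.sin(h)*np.cos(th),np.sin(th)])*camup
    return Rn.from_matrix(np.c_[np.cross(y,z),y,z])
q0=np.radians([-39,30,95,0,60,90.])
F=np.array([.4337,-.358,.05])
for cam in (1,-1):
  for h in range(-140,0,15):
    for th in (55,45):
      R=pose_h(h,th,cam); z=R.as_matrix()[:,2]
      a=ik(F+z*.019,R,q0)
      if a is None: print(cam,h,th,"none"); continue
      b=ik(F-z*.1,R,a); print(cam,h,th,np.degrees(a).round(0),None if b is None else np.degrees(b).round(0))
```

```text
1 -140 55 [ -27.   51.   98.  -53.   71. -120.] [ -19.   48.   89.  -45.   82. -126.]
1 -140 45 [ -29.   47.  100.  -48.   63. -125.] [ -22.   42.   92.  -40.   75. -131.]
1 -125 55 [ -25.   49.  106.  -65.   63. -119.] [ -16.   44.  100.  -55.   72. -126.]
1 -125 45 [ -28.   45.  107.  -60.   54. -125.] [ -20.   39.  101.  -49.   65. -133.]
1 -110 55 none
1 -110 45 none
1 -95 55 none
1 -95 45 none
1 -80 55 [-30.  45. 128. 234.  51. -96.] None
1 -80 45 [ -33.   41.  126.  239.   37. -106.] None
1 -65 55 [-36.  46. 134. 209.  55. -90.] [-27.  35. 143. 219.  54. -91.]
1 -65 45 [-38.  41. 131. 212.  37. -97.] [ -31.   27.  137.  227.   33. -106.]
1 -50 55 [-44.  46. 137. 186.  59. -90.] [-42.  37. 150. 188.  62. -89.]
1 -50 45 [-45.  41. 133. 186.  39. -91.] [-43.  26. 142. 189.  33. -93.]
1 -35 55 [-53.  46. 138. 163.  59. -92.] [-60.  37. 151. 158.  63. -94.]
1 -35 45 [-52.  41. 134. 162.  40. -88.] [-56.  26. 143. 153.  35. -83.]
1 -20 55 [-60.  46. 136. 140.  56. -91.] [-73.  36. 146. 128.  56. -92.]
1 -20 45 [-58.  41. 132. 137.  39. -83.] [-67.  26. 139. 120.  37. -73.]
1 -5 55 [-
[... 627 characters left out ...]
90.] [-27.  35. 143. 219.  54.  89.]
-1 -65 45 [-38.  41. 131. 212.  37.  83.] [-31.  27. 137. 227.  33.  74.]
-1 -50 55 [-44.  46. 137. 186.  59.  90.] [-42.  37. 150. 188.  62.  91.]
-1 -50 45 [-45.  41. 133. 186.  39.  89.] [-43.  26. 142. 189.  33.  87.]
-1 -35 55 [-53.  46. 138. 163.  59.  88.] [-60.  37. 151. 158.  63.  86.]
-1 -35 45 [-52.  41. 134. 162.  40.  92.] [-56.  26. 143. 153.  35.  97.]
-1 -20 55 [-60.  46. 136. 140.  56.  89.] [-73.  36. 146. 128.  56.  88.]
-1 -20 45 [-58.  41. 132. 137.  39.  97.] [-67.  26. 139. 120.  37. 107.]
-1 -5 55 [-65.  45. 131. 117.  53.  94.] [-79.  35. 137. 100.  53.  99.]
-1 -5 45 [-62.  41. 128. 112.  40. 105.] [-73.  28. 133.  91.  41. 118.]
```

View pics/c16.png

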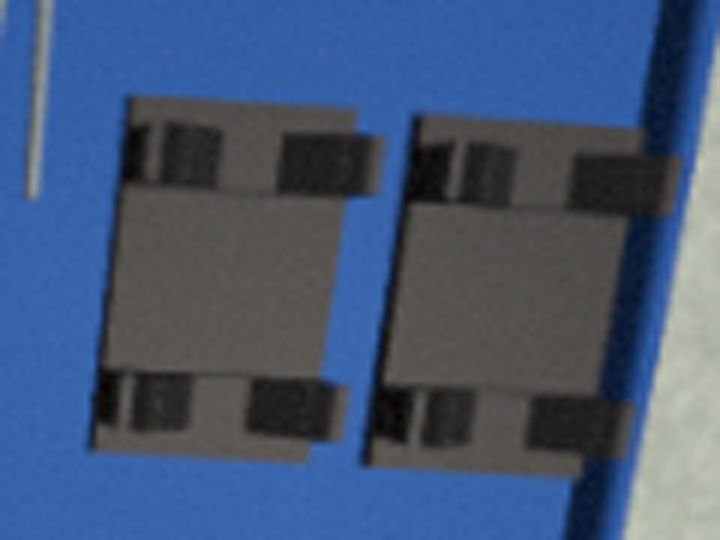

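```bash
cat > fl.py <<'E'
from kin import *
def pose_h(h,th,camup=1):
    h,th=np.radians([h,th]); z=np.array([np.cos(h)*np.sin(th),np.sin(h)*np.sin(th),-np.cos(th)])
    y=-np.array([np.cos(h)*np.cos(th),np.sin(h)*np.cos(th),np.sin(th)])*camup
    return Rn.from_matrix(np.c_[np.cross(y,z),y,z])
E
python3 - <<'E'
from fl import *
W=np.load("w7.npy",allow_pickle=True).item()
ct=lambda u,v,x0,y0,s:((u+.5)/s-.5+x0,(v+.5)/s-.5+y0)
c,s=np.cos(-.0638),np.sin(-.0638); Rt=np.array([[c,s],[-s,c]])
for l in ([(122,185),(343,195),(105,372),(322,380)],[(408,205),(627,213),(385,385),(600,392)]):
    P=onz(W,[ct(*p,370,75,6) for p in l],.016); m=P.mean(0); print("cradle world",m.round(4),"tray",(Rt@(m[:2]-[.5525,.0114])).round(4)); print((P[:,:2]-m[:2]).round(3).tolist(),"yaw",np.degrees(np.arctan2(*(P[0]+P[1]-P[2]-P[3])[[1,0]])))
T=camera_info("top")
for p in [(313,270),(405,277)]: m=onz(T,[ct(*p,235,120,4)],.025)[0]; print("top",m,(Rt@(m[:2]-[.5525,.0114])).round(4))
# tray yaw from w7? near corners inside
for F in ([.44,-.29,.045],[.44,-.27,.045]):
  F=np.array(F); az=np.degrees(np.arctan2(F[1],F[0])); q0=np.radians([-30,30,95,0,90,-90.])
  for dh in (-20,0,20):
    R=pose_h(az+180+dh,50,1); z=R.as_matrix()[:,2]
    a=ik(F+z*.019,R,q0); b=None if a is None else ik(F-z*.1,R,a)
    print(F,dh,*(None if v is None else np.degrees(v).round(0) for v in (a,b)))
E
```

```text
cradle world [ 0.5492 -0.0323  0.016 ] tray [-0.0005 -0.0438]
[[0.024, 0.027], [0.022, -0.029], [-0.022, 0.029], [-0.024, -0.028]] yaw -2.1689305331022526
cradle world [ 0.545  -0.1065  0.016 ] tray [-0.     -0.1181]
[[0.024, 0.028], [0.022, -0.029], [-0.022, 0.03], [-0.024, -0.028]] yaw -1.8891066263630447
top [ 0.54720805 -0.03507462  0.025     ] [-0.0023 -0.0467]
top [ 0.54250231 -0.10906275  0.025     ] [-0.0023 -0.1209]
[ 0.44  -0.29   0.045] -20 [-44.  53.  85.   7.  91. -84.] [-45.  54.  69.   7. 107. -83.]
[ 0.44  -0.29   0.045] 0 [-39.  54.  84.  -4.  92. -94.] [-38.  55.  66.  -4. 109. -94.]
[ 0.44  -0.29   0.045] 20 [ -33.   53.   85.  -15.   89. -103.] [ -31.   54.   69.  -14.  106. -105.]
[ 0.44  -0.27   0.045] -20 [-42.  53.  87.   7.  89. -84.] [-43.  53.  71.   6. 106. -83.]
[ 0.44  -0.27   0.045] 0 [-37.  53.  86.  -4.  91. -93.] [-36.  54.  68.  -4. 107. -94.]
[ 0.44  -0.27   0.045] 20 [ -32.   53.   87.  -15.   88. -103.] [ -29.   53.   71.  -14.  104. -105.]
```

```bash
python3 -c "
from h import *
want([.434,-.358,.29],[180,0,-46])"
```

```text
t 25.9 tcp [0.4737 0.1071 0.291 ] rpy [ 1.799e+02  1.000e-01 -9.090e+01] F [-0.1  0.2 -0.6] gap 58.8mm q [  5.  12. 102.   0.  66.  96.]
shift shares [9.312e+00 6.480e-01 7.000e-03]
turn shares [ 0.001  0.002 -0.499]  rows>= 5.0
shift shares after turn [6.139 7.033 0.019]
```

```bash
python3 -m handwheel '[[0.93,0.065,0,0,0,0,70],[0.93,0.065,0,0,0,0,70],[0.93,0.065,0,0,0,0,70],[0.93,0.065,0,0,0,0,70],[0.93,0.065,0,0,0,0,70],[0.93,0.065,0,0,0,0,70],[0.93,0.065,0,0,0,0,70],[0.93,0.065,0,0,0,0,70],[0.93,0.065,0,0,0,0,70],[0.93,0.065,0,0,0,0,70],[0,0,0,0,0,-0.1,70],[0,0,0,0,0,-0.1,70],[0,0,0,0,0,-0.1,70],[0,0,0,0,0,-0.1,70],[0,0,0,0,0,-0.1,70],[0,0,0,0,0,0,70],[0,0,0,0,0,0,70]]' 30
python3 - <<'E'
from h import *
want([.434,-.358,.29],[180,0,-46])
np.save("w8.npy",camera_info("wrist"));cv2.imwrite("pics/w8.png",get_image("wrist"))
cv2.imwrite("pics/s16.png",get_image("scene"))
E
```

```text
t: 28.08
tool_pos: [0.4337, -0.3573, 0.2887]
orientation: [179.8, 0.3, -46.1]
wrist_force: [0.5, -0.8, 0.1]
finger_gap: 0.737
t 28.1 tcp [ 0.4337 -0.3573  0.2887] rpy [179.8   0.3 -46.1] F [ 0.5 -0.8  0.1] gap 70.1mm q [-46.  19.  92.  -0.  69.   0.]
shift shares [ 0.014  0.006 -0.025]
turn shares [ 0.002  0.003 -0.001]  rows>= 1.0
shift shares after turn [ 0.014  0.006 -0.025]
```

View pics/w8.png

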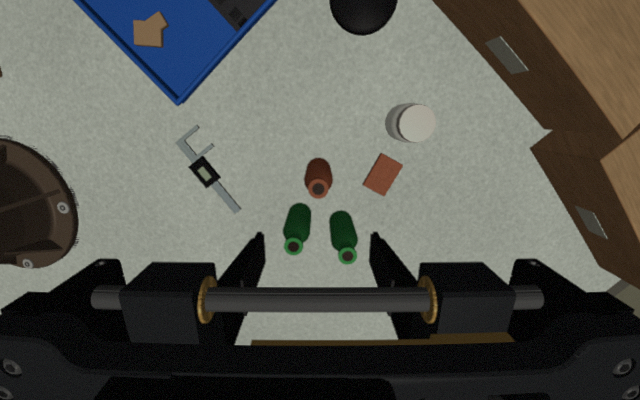

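View pics/s16.png

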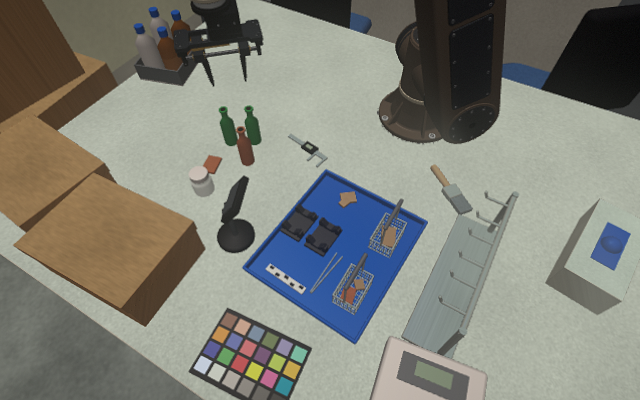

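Run:
```python
from h import *
crop(cv2.imread("pics/w8.png"),260,140,150,140,4,"c17.png")
W=np.load("w8.npy",allow_pickle=True).item()
for p in [(318,187),(294,246),(347,255)]: print(onz(W,[p],.131).round(4))
P=onz(W,[(318,187)],.131)[0]; want([P[0],P[1],.059],[180,0,-46])
```

```text
[[ 0.4358 -0.3561  0.131 ]]
[[ 0.3586 -0.3879  0.131 ]]
[[ 0.3967 -0.4459  0.131 ]]
t 28.2 tcp [ 0.4338 -0.3573  0.289 ] rpy [179.8   0.3 -46. ] F [0.3 0.3 0. ] gap 69.8mm q [-46.  19.  92.  -0.  69.  -0.]
shift shares [ 0.034 -0.059  4.6  ]
turn shares [ 0.002  0.003 -0.   ]  rows>= 1.0
shift shares after turn [ 0.011 -0.046  4.6  ]
```

View pics/c17.png

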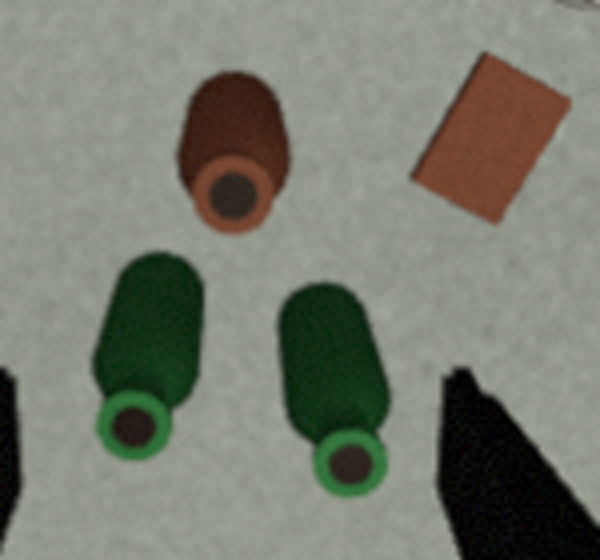

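The crop shows the terracotta flask with its complete lip at (234,195). The two beside it are green, so this is the right one. I'll descend over it.

```bash
python3 -m handwheel '[[0.01,-0.035,0,0.002,0.003,0,70],[0,0,0.8,0,0,0,70],[0,0,0.8,0,0,0,70],[0,0,0.8,0,0,0,70],[0,0,0.8,0,0,0,70],[0,0,0.6,0,0,0,70],[0,0,0.5,0,0,0,70],[0,0,0.3,0,0,0,70],[0,0,0,0,0,0,70],[0,0,0,0,0,0,0],[0,0,0,0,0,0,0],[0,0,0,0,0,0,0],[0,0,0,0,0,0,0],[0,0,0,0,0,0,0],[0,0,0,0,0,0,0]]' 25
python3 -c "
from h import *
want([.44,-.29,.07],[180,0,-46])"
```

```text
t: 30.05
tool_pos: [0.4356, -0.3566, 0.0597]
orientation: [-180.0, -0.0, -45.9]
wrist_force: [-0.7, 0.5, 5.7]
finger_gap: 0.417
t 30.1 tcp [ 0.4356 -0.3566  0.0597] rpy [-180.    -0.   -45.9] F [-0.7  0.5  5.7] gap 39.6mm q [-46.  35. 106.   0.  39.  -0.]
shift shares [-0.896 -0.99  -0.207]
turn shares [-0.    -0.     0.001]  rows>= 1.0
shift shares after turn [-0.898 -0.988 -0.207]
```

Gripped at 39.6 mm. Now lift 10 mm, carry it over the clear bench and set it down.

```bash
python3 -m handwheel '[[0,0,-0.15,0,0,0,0],[0,0,-0.1,0,0,0,0],[-0.15,-0.17,0,0,0,0,0],[-0.25,-0.27,0,0,0,0,0],[-0.25,-0.27,0,0,0,0,0],[-0.25,-0.28,0,0,0,0,0],[0,0,0,0,0,0,0],[0,0,0.1,0,0,0,0],[0,0,0.08,0,0,0,0],[0,0,0.04,0,0,0,0],[0,0,0.02,0,0,0,0],[0,0,0,0,0,0,0]]' 25
```

```text
t: 31.55
tool_pos: [0.4398, -0.2899, 0.0598]
orientation: [-180.0, -0.0, -45.9]
wrist_force: [-0.1, 0.7, -0.3]
finger_gap: 0.416
```

```bash
python3 -m handwheel '[[0,0,0.02,0,0,0,0],[0,0,0.02,0,0,0,0],[0,0,0,0,0,0,0]]' 25
```

```text
t: 31.92
tool_pos: [0.4399, -0.2899, 0.0595]
orientation: [-180.0, -0.1, -45.9]
wrist_force: [-5.9, 3.9, 23.1]
finger_gap: 0.417
```

```bash
python3 -m handwheel '[[0,0,-0.02,0,0,0,0],[0,0,-0.01,0,0,0,46],[0,0,0,0,0,0,52],[0,0,0,0,0,0,60],[0,0,0,0,0,0,65],[0,0,-0.3,0,0,0,70],[0,0,-0.6,0,0,0,70],[0,0,-0.8,0,0,0,70],[0,0,-0.8,0,0,0,70],[0,0,-0.8,0,0,0,70],[0,0,-0.8,0,0,0,70],[0,0,-0.5,0,0,0,70],[0,0,0,0,0,0,70]]' 25
python3 - <<'E'
from fl import *
np.save("w9.npy",camera_info("wrist"));im=get_image("wrist");cv2.imwrite("pics/w9.png",im)
R=pose_h(146.6,50,1); z=R.as_matrix()[:,2]; F=np.array([.44,-.29,.045])
want(F-z*.1,R=R); print(F-z*.1, R.as_euler('xyz',degrees=True))
E
```

```text
t: 33.55
tool_pos: [0.4399, -0.2899, 0.2916]
orientation: [-180.0, -0.2, -45.9]
wrist_force: [-0.6, -0.1, -0.5]
finger_gap: 0.738
t 33.6 tcp [ 0.4395 -0.2896  0.29  ] rpy [-1.80e+02 -1.00e-01 -4.59e+01] F [-0.1 -0.5 -0.3] gap 70.0mm q [-41.  16.  97.   0.  67.   5.]
shift shares [ 1.501 -0.331  3.617]
turn shares [ 0.396 -0.494 -1.057]  rows>= 12.0
shift shares after turn [-1.000e-03  3.761e+00  1.141e+00]
[ 0.50395306 -0.33216927  0.10927876] [-1.30000000e+02  1.27222187e-14  5.66000000e+01]
```

View pics/w9.png

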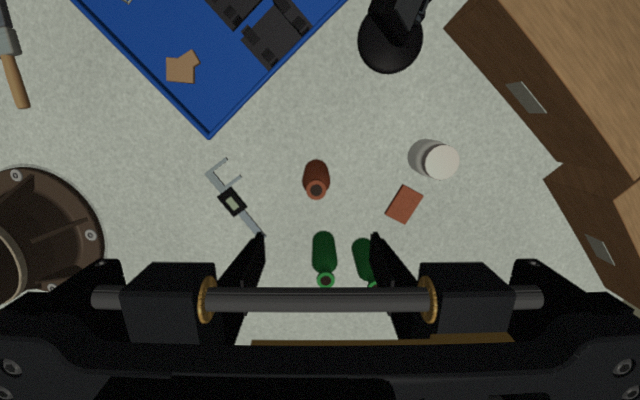

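```bash
python3 -m handwheel '[[0,0,0,0,0,-0.1139,70],[0,0,0,0,0,-0.1139,70],[0,0,0,0,0,-0.1139,70],[0,0,0,0,0,-0.1139,70],[0,0,0,0,0,-0.1139,70],[0,0,0,0,0,-0.1139,70],[0,0,0,0,0,-0.1139,70],[0,0,0,0,0,-0.1139,70],[0,0,0,0,0,-0.1139,70],[0,0,0,0,0,-0.1139,70],[0,0,0,0.1111,0,0,70],[0,0,0,0.1111,0,0,70],[0,0,0,0.1111,0,0,70],[0,0,0,0.1111,0,0,70],[0,0,0,0.1111,0,0,70],[0,0,0,0,0,0,70]]' 25
python3 - <<'E'
from fl import *
W=np.load("w9.npy",allow_pickle=True).item()
P=onz(W,[(316.5,190)],.131)[0]; print("lip",P)
R=pose_h(146.6,50,1); z=R.as_matrix()[:,2]; F=np.array([P[0],P[1],.045])
want(F-z*.1,R=R); print(F-z*.1, R.as_euler('xyz',degrees=True))
T=camera_info("top");t=get_image("top");s=get_image("scene")
crop(t,360,170,110,100,6,"c18.png"); crop(s,190,90,130,130,5,"c19.png")
E
```

```text
t: 35.6
tool_pos: [0.4399, -0.2899, 0.2856]
orientation: [-129.7, -0.1, 56.6]
wrist_force: [0.2, 0.0, -0.1]
finger_gap: 0.736
lip [ 0.43903177 -0.29130129  0.131     ]
t 35.6 tcp [ 0.4399 -0.2899  0.2856] rpy [-1.297e+02 -1.000e-01  5.660e+01] F [ 0.2  0.  -0.1] gap 69.9mm q [-39.  39.  73.  -4. 118. -95.]
shift shares [-0.036  3.694  1.071]
turn shares [-0.004 -0.     0.001]  rows>= 1.0
shift shares after turn [-0.032  3.687  1.092]
[ 0.50298483 -0.33347056  0.10927876] [-1.30000000e+02  1.27222187e-14  5.66000000e+01]
```

View pics/c18.png

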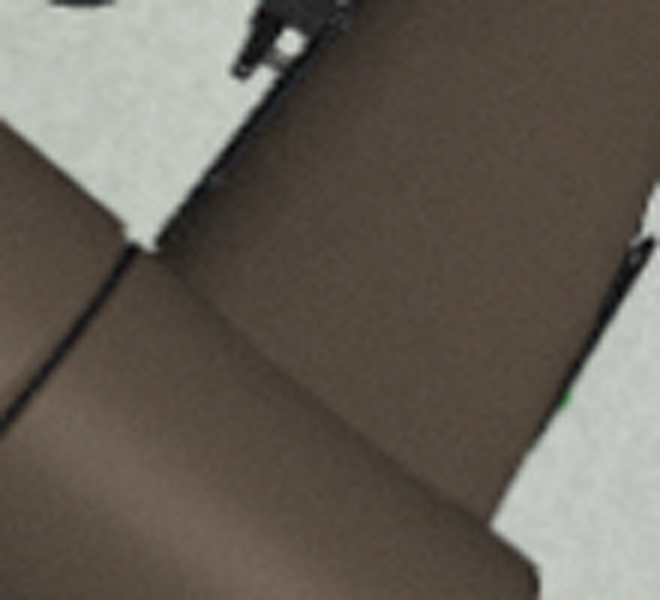

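View pics/c19.png

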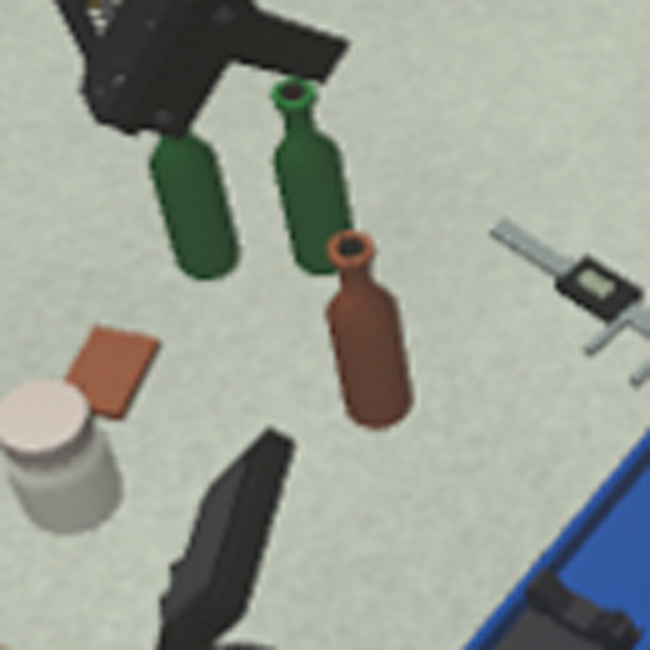

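Run:
```python
from h import *
T=camera_info("top")
print(onz(T,[(386,136),(436,134),(488,132),(480,147),(530,151)],0).round(3)); 
S=camera_info("scene"); print(onz(S,[(203,248),(145,325),(17,242)],0).round(3))
for z in (.1,.15,.2): print(z,onz(S,[(193,222),(92,178)],z).round(3))
```

```text
[[ 0.726 -0.277  0.   ]
 [ 0.737 -0.446  0.   ]
 [ 0.748 -0.628  0.   ]
 [ 0.695 -0.597  0.   ]
 [ 0.686 -0.775  0.   ]]
[[ 0.725 -0.283  0.   ]
 [ 0.94  -0.269  0.   ]
 [ 0.948 -0.702  0.   ]]
0.1 [[ 0.713 -0.292  0.1  ]
 [ 0.74  -0.599  0.1  ]]
0.15 [[ 0.729 -0.26   0.15 ]
 [ 0.755 -0.548  0.15 ]]
0.2 [[ 0.746 -0.228  0.2  ]
 [ 0.77  -0.496  0.2  ]]
```

```bash
python3 -m handwheel '[[-0.032,0.6,0,-0.004,0,0.001,70],[0,0.7,0,0,0,0,70],[0,0.7,0,0,0,0,70],[0,0.7,0,0,0,0,70],[0,0.6,0,0,0,0,70],[0,0.39,0,0,0,0,70],[0,0,0.5,0,0,0,66],[0,0,0.59,0,0,0,66],[0,0,0,0,0,0,66],[0,0,0,0,0,0,66]]' 25
python3 - <<'E'
from fl import *
R=pose_h(146.6,50,1); z=R.as_matrix()[:,2]; F=np.array([.439,-.2913,.045])
want(F+z*.019,R=R)
np.save("w10.npy",camera_info("wrist"));cv2.imwrite("pics/w10.png",get_image("wrist"))
E
```

```text
t: 36.95
tool_pos: [0.5045, -0.3347, 0.115]
orientation: [-130.6, 0.1, 56.5]
wrist_force: [0.4, 0.4, 0.5]
finger_gap: 0.691
t 37.0 tcp [ 0.5045 -0.3347  0.115 ] rpy [-1.306e+02  1.000e-01  5.650e+01] F [0.4 0.4 0.5] gap 65.7mm q [-38.  54.  66.  -4. 109. -94.]
shift shares [0.004 0.037 2.484]
turn shares [ 0.007 -0.    -0.001]  rows>= 1.0
shift shares after turn [0.004 0.064 2.484]
```

View pics/w10.png

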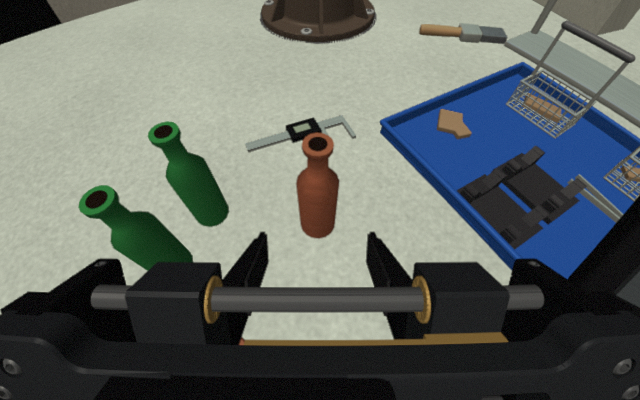

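The flask at (318,190) is centred between the fingers, so I'll go in along the tool axis.

```bash
python3 -m handwheel '[[0,0.06,0.4,0.007,0,0,66],[0,0,0.5,0,0,0,66],[0,0,0.5,0,0,0,66],[0,0,0.5,0,0,0,66],[0,0,0.4,0,0,0,66],[0,0,0.18,0,0,0,66],[0,0,0,0,0,0,66],[0,0,0,0,0,0,50],[0,0,0,0,0,0,0],[0,0,0,0,0,0,0],[0,0,0,0,0,0,0],[0,0,0,0,0,0,0],[0,0,0,0,0,0,0]]' 40
python3 - <<'E'
from fl import *
R=pose_h(146.6,50,1); z=R.as_matrix()[:,2]; F=np.array([.439,-.2913,.045])
want(F+z*.019,R=R)
crop(get_image("scene"),170,90,150,130,5,"c20.png")
cv2.imwrite("pics/w11.png",get_image("wrist"))
E
```

```text
t: 38.62
tool_pos: [0.426, -0.2828, 0.0317]
orientation: [-129.8, 0.0, 56.5]
wrist_force: [1.8, -0.8, 2.0]
finger_gap: 0.414
t 38.6 tcp [ 0.426  -0.2828  0.0317] rpy [-129.8    0.    56.5] F [ 1.8 -0.8  2. ] gap 39.3mm q [-39.  54.  84.  -4.  92. -94.]
shift shares [ 0.001 -0.005 -0.028]
turn shares [-0.003 -0.    -0.001]  rows>= 1.0
shift shares after turn [ 0.001 -0.005 -0.028]
```

View pics/w11.png

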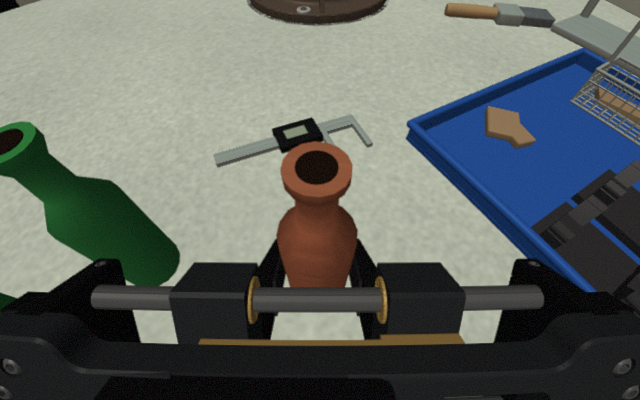

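```bash
python3 -m handwheel '[[0,-0.08,-0.064,0,0,0,0],[0,-0.2,-0.17,0,0,0,0],[0,-0.38,-0.32,0,0,0,0],[0,-0.38,-0.32,0,0,0,0],[0,-0.38,-0.32,0,0,0,0],[0,-0.38,-0.32,0,0,0,0],[0,-0.38,-0.32,0,0,0,0],[0,-0.38,-0.32,0,0,0,0],[0,-0.38,-0.32,0,0,0,0],[0,-0.38,-0.32,0,0,0,0],[0,-0.2,-0.17,0,0,0,0],[0,0,0,-0.07,0,0,0],[0,0,0,-0.08,0,0,0],[0,0,0,-0.08,0,0,0],[0,0,0,-0.08,0,0,0],[0,0,0,-0.08,0,0,0],[0,0,0,-0.08,0,0,0],[0,0,0,-0.087,0,0,0],[0,0,0,0,0,0,0]]' 40
python3 - <<'E'
from fl import *
want([.55,-.033,.26],[180,0,56.5])
cv2.imwrite("pics/s21.png",get_image("scene"))
E
```

```text
t: 41.1
tool_pos: [0.4259, -0.2824, 0.2628]
orientation: [-179.9, 0.1, 56.5]
wrist_force: [0.5, 0.2, -1.3]
finger_gap: 0.413
t 41.1 tcp [ 0.4259 -0.2824  0.2628] rpy [-1.799e+02  1.000e-01  5.650e+01] F [ 0.5  0.2 -1.3] gap 39.2mm q [-41.  16. 101.  -0.  63. -97.]
shift shares [ 5.53  -0.68   0.051]
turn shares [-0.001  0.001  0.   ]  rows>= 1.0
shift shares after turn [ 5.53  -0.684  0.055]
```

View pics/s21.png

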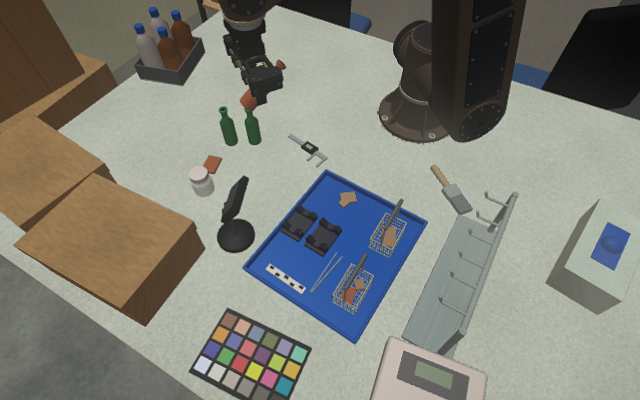

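Held, with the flask leaning. Next I'll carry it over the tray and then yaw.

```bash
python3 -m handwheel '[[0.3,-0.04,0,0,0,0,0],[0.5,-0.06,0,0,0,0,0],[0.5,-0.06,0,0,0,0,0],[0.5,-0.06,0,0,0,0,0],[0.5,-0.06,0,0,0,0,0],[0.5,-0.06,0,0,0,0,0],[0.5,-0.06,0,0,0,0,0],[0.5,-0.06,0,0,0,0,0],[0.5,-0.06,0,0,0,0,0],[0.5,-0.06,0,0,0,0,0],[0.5,-0.06,0,0,0,0,0],[0.23,-0.04,0,0,0,0,0],[0,0,0,0,0,0,0]]' 40
python3 -m handwheel '[[0,0,0,0,0,0.08,0],[0,0,0,0,0,0.1,0],[0,0,0,0,0,0.1,0],[0,0,0,0,0,0.1,0],[0,0,0,0,0,0.1,0],[0,0,0,0,0,0.1,0],[0,0,0,0,0,0.1,0],[0,0,0,0,0,0.1,0],[0,0,0,0,0,0.1,0],[0,0,0,0,0,0.1,0],[0,0,0,0,0,0.1,0],[0,0,0,0,0,0.1,0],[0,0,0,0,0,0.1,0],[0,0,0,0,0,0.1,0],[0,0,0,0,0,0.1,0],[0,0,0,0,0,0.1,0],[0,0,0,0,0,0.088,0],[0,0,0,0,0,0,0]]' 40
python3 - <<'E'
from fl import *
R=pose_h(176.4,39.8,-1); z=R.as_matrix()[:,2]; G=np.array([.5506,-.0324,.043]); 
want(G+z*.019+[0,0,.1],R=R); print(R.as_euler('xyz',degrees=True), np.degrees(ik(G+z*.019,R,np.radians([-4,30,95,0,95,90]))))
E
```

```text
t: 42.78
tool_pos: [0.5514, -0.0332, 0.261]
orientation: [-179.8, 0.1, 56.6]
wrist_force: [0.6, 0.5, -1.5]
finger_gap: 0.414
t: 45.02
tool_pos: [0.5509, -0.0346, 0.2614]
orientation: [179.8, 0.0, -93.6]
wrist_force: [0.7, 1.0, -1.6]
finger_gap: 0.413
t 45.0 tcp [ 0.5509 -0.0346  0.2614] rpy [179.8   0.  -93.6] F [ 0.7  1.  -1.6] gap 39.2mm q [-10.  20.  96.  -0.  65.  83.]
shift shares [-0.043  0.245  2.661]
turn shares [-0.44 -0.    0.  ]  rows>= 4.0
shift shares after turn [-0.044 -1.509  2.206]
[140.2   0.  -93.6] [-8.7205178  51.23081889 85.05915672 -3.29693402 83.40822146 86.44058052]
```

```bash
python3 -m handwheel '[[0,0,0,-0.088,0,0,0],[0,0,0,-0.088,0,0,0],[0,0,0,-0.088,0,0,0],[0,0,0,-0.088,0,0,0],[0,0,0,-0.088,0,0,0],[0,0,0,0,0,0,0],[-0.01,-0.25,0.36,0,0,0,0],[-0.01,-0.25,0.36,0,0,0,0],[-0.01,-0.25,0.36,0,0,0,0],[-0.01,-0.25,0.36,0,0,0,0],[0,-0.25,0.36,0,0,0,0],[0,-0.25,0.36,0,0,0,0],[0,0,0,0,0,0,0],[0,0,0,0,0,0,0]]' 40
python3 - <<'E'
from fl import *
R=pose_h(176.4,39.8,-1); z=R.as_matrix()[:,2]; G=np.array([.5506,-.0324,.043]); 
want(G+z*.019+[0,0,.02],R=R)
np.save("w12.npy",camera_info("wrist"));cv2.imwrite("pics/w12.png",get_image("wrist"))
crop(get_image("scene"),240,150,200,160,4,"c22.png")
E
```

```text
t: 46.78
tool_pos: [0.5404, -0.0314, 0.1317]
orientation: [140.5, 0.0, -93.5]
wrist_force: [-0.2, -0.7, -1.0]
finger_gap: 0.413
t 46.8 tcp [ 0.5404 -0.0314  0.1317] rpy [140.5   0.  -93.5] F [-0.2 -0.7 -1. ] gap 39.2mm q [-9. 44. 83. -3. 93. 86.]
shift shares [ 0.009 -1.031  1.31 ]
turn shares [-0.003 -0.     0.001]  rows>= 1.0
shift shares after turn [ 0.008 -1.037  1.305]
```

View pics/w12.png

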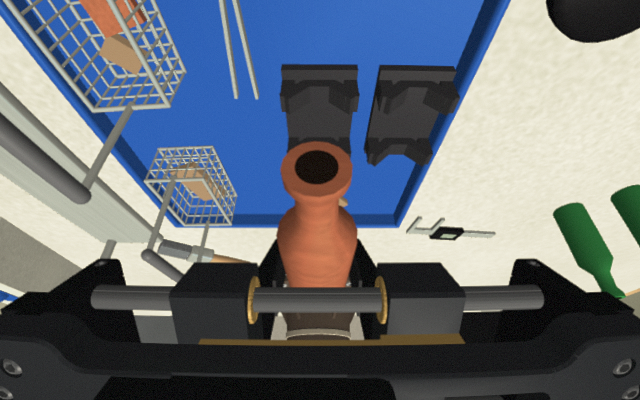

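View pics/c22.png

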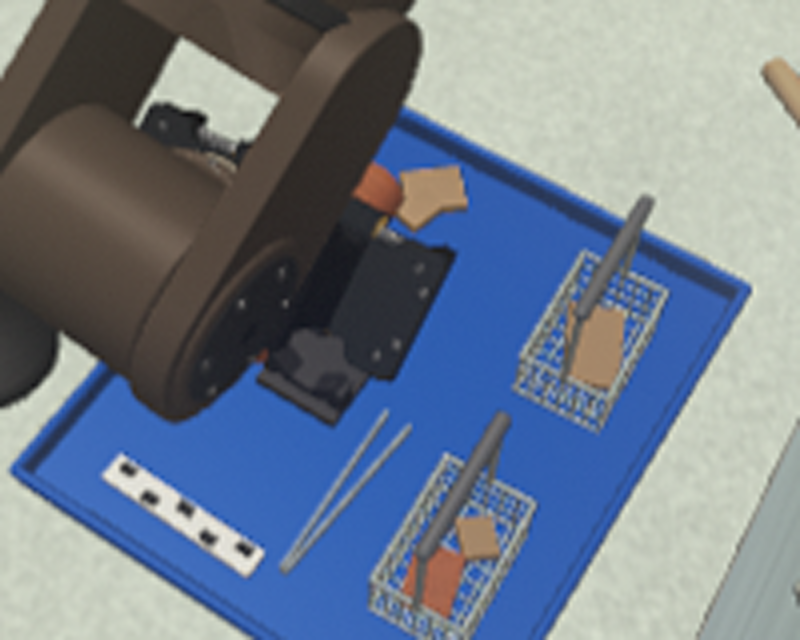

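Run:
```python
from fl import *
S=camera_info("scene"); s=state(); z=R0().as_matrix()[:,2]; wc=s['tool_pos']-z*KP[5]; print("wrist centre",wc)
o,v=ray(S,[(297.5,235)]); t=(wc[2]-o[2])/v[0,2]; print("cap centre at wc height",o+v[0]*t)
print("wc proj",proj(S,wc))
cv2.imwrite("pics/s23.png",get_image("scene"))
```

```text
wrist centre [ 0.71330137 -0.04217525  0.34121045]
cap centre at wc height [0.729668   0.02095368 0.34121045]
wc proj [[270.34781068 210.71111523]]
```

View pics/s23.png

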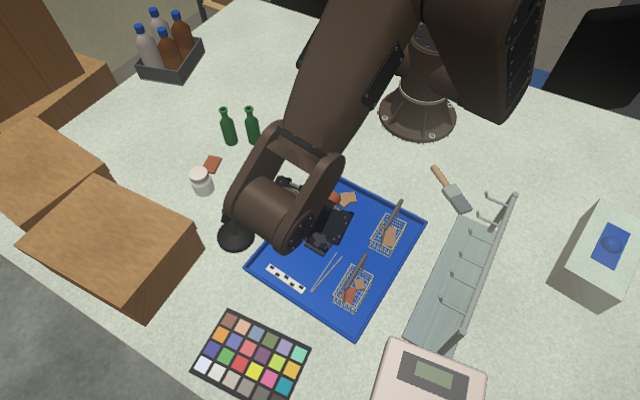

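```bash
python3 -m handwheel '[[0,-0.15,0.19,-0.003,0,0,0],[0,-0.25,0.31,0,0,0,0],[0,-0.25,0.31,0,0,0,0],[0,-0.25,0.31,0,0,0,0],[0,-0.14,0.185,0,0,0,0],[0,0,0,0,0,0,0]]' 40
python3 - <<'E'
from fl import *
R=pose_h(176.4,39.8,-1); z=R.as_matrix()[:,2]; G=np.array([.5506,-.0324,.043]); 
want(G+z*.019,R=R)
np.save("w13.npy",camera_info("wrist"));cv2.imwrite("pics/w13.png",get_image("wrist"))
E
```

```text
t: 47.68
tool_pos: [0.5376, -0.031, 0.0462]
orientation: [139.9, 0.0, -93.6]
wrist_force: [0.7, 0.7, -2.0]
finger_gap: 0.416
t 47.7 tcp [ 0.5376 -0.031   0.0462] rpy [139.9   0.  -93.6] F [ 0.7  0.7 -2. ] gap 39.5mm q [-9. 50. 85. -3. 85. 86.]
shift shares [ 0.011 -0.242  0.261]
turn shares [0.003 0.    0.   ]  rows>= 1.0
shift shares after turn [ 0.011 -0.241  0.262]
```

View pics/w13.png

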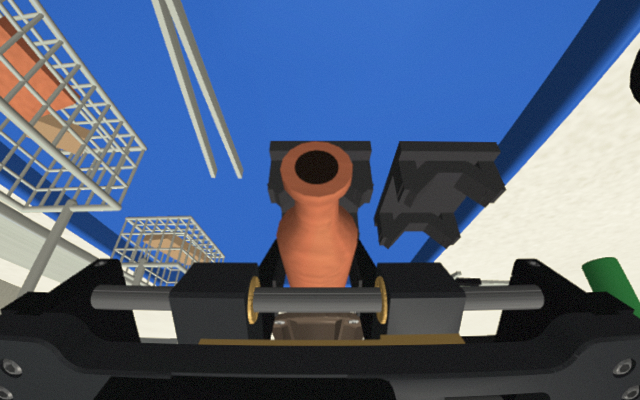

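Run:
```python
from h import *
W=np.load("w13.npy",allow_pickle=True).item()
crop(cv2.imread("pics/w13.png"),250,125,270,140,3 if 0 else 2.9,"c24.png")
for z in (.016,.036):print(z,onz(W,[(271,142),(372,142),(402,142),(498,142)],z).round(4))
W=np.load("w12.npy",allow_pickle=True).item()
for z in (.016,.036):print(z,onz(W,[(282,65),(358,65),(381,66),(457,68)],z).round(4))
```

```text
0.016 [[ 0.6076 -0.0118  0.016 ]
 [ 0.6043 -0.0639  0.016 ]
 [ 0.6035 -0.0795  0.016 ]
 [ 0.601  -0.1304  0.016 ]]
0.036 [[ 0.6272 -0.0175  0.036 ]
 [ 0.6245 -0.0597  0.036 ]
 [ 0.6238 -0.0723  0.036 ]
 [ 0.6218 -0.1135  0.036 ]]
0.016 [[ 0.6026 -0.0103  0.016 ]
 [ 0.5992 -0.0647  0.016 ]
 [ 0.5976 -0.0814  0.016 ]
 [ 0.5937 -0.1373  0.016 ]]
0.036 [[ 0.614  -0.0136  0.036 ]
 [ 0.611  -0.0624  0.036 ]
 [ 0.6095 -0.0773  0.036 ]
 [ 0.606  -0.1274  0.036 ]]
```

View pics/c24.png

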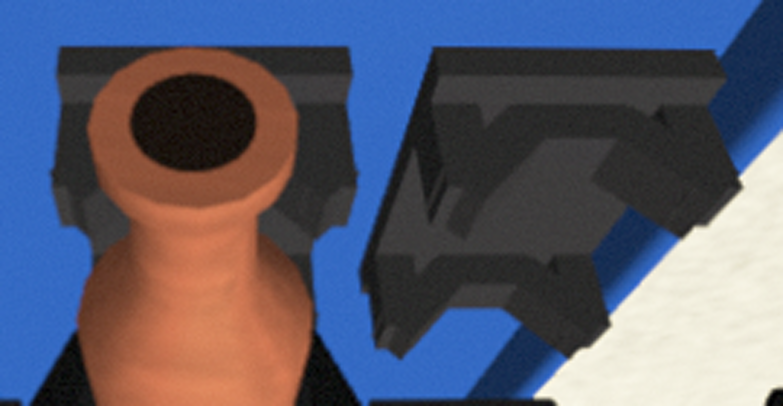

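Run:
```python
from fl import *
R=pose_h(176.4,39.8,-1); z=R.as_matrix()[:,2]; G=np.array([.5506,-.034,.043]); 
want(G+z*.019,R=R)
```

```text
t 47.7 tcp [ 0.538  -0.0311  0.0469] rpy [140.    0.  -93.6] F [-0.3 -1.  -2. ] gap 39.3mm q [-9. 50. 85. -3. 85. 86.]
shift shares [ 0.043 -0.247  0.276]
turn shares [ 0.002 -0.     0.   ]  rows>= 1.0
shift shares after turn [ 0.043 -0.246  0.277]
```

```bash
python3 -m handwheel '[[0.03,0,0,0.002,0,0,0],[0,-0.08,0.09,0,0,0,0],[0,-0.08,0.09,0,0,0,0],[0,-0.04,0.05,0,0,0,0],[0,0,0,0,0,0,0]]' 40
python3 -m handwheel '[[0,-0.013,0.016,0,0,0,0],[0,-0.013,0.016,0,0,0,0],[0,0,0,0,0,0,0]]' 40
```

```text
t: 48.35
tool_pos: [0.5381, -0.0325, 0.0315]
orientation: [140.1, 0.0, -93.6]
wrist_force: [-0.2, 0.6, -1.9]
finger_gap: 0.411
t: 48.72
tool_pos: [0.5382, -0.0326, 0.0298]
orientation: [140.2, 0.0, -93.6]
wrist_force: [-0.2, 0.3, -2.1]
finger_gap: 0.411
```

```bash
python3 -m handwheel '[[0,-0.013,0.016,0,0,0,0],[0,0,0,0,0,0,0]]' 40
python3 -m handwheel '[[0,-0.013,0.016,0,0,0,0],[0,0,0,0,0,0,0]]' 40
python3 -m handwheel '[[0,-0.006,0.008,0,0,0,0],[0,0,0,0,0,0,0]]' 40
```

```text
t: 48.98
tool_pos: [0.5381, -0.0326, 0.0287]
orientation: [140.2, 0.0, -93.6]
wrist_force: [0.5, -0.3, -1.6]
finger_gap: 0.412
t: 49.22
tool_pos: [0.5382, -0.0327, 0.0278]
orientation: [140.2, 0.0, -93.6]
wrist_force: [-0.6, -0.2, -1.2]
finger_gap: 0.413
t: 49.48
tool_pos: [0.5382, -0.0327, 0.0276]
orientation: [140.2, 0.0, -93.6]
wrist_force: [0.7, -0.9, 4.6]
finger_gap: 0.413
```

Contact at the expected height. Now open gently and back out along the tool axis.

```bash
python3 -m handwheel '[[0,0,0,0,0,0,42],[0,0,0,0,0,0,44],[0,0,0,0,0,0,47],[0,0,0,0,0,0,50],[0,0,0,0,0,0,50],[0,0,-0.2,0,0,0,50],[0,0,-0.4,0,0,0,50],[0,0,-0.6,0,0,0,52],[0,0,-0.8,0,0,0,55],[0,0,-0.8,0,0,0,55],[0,0,-0.8,0,0,0,55],[0,0,0,0,0,0,55]]' 40
python3 - <<'E'
from fl import *
want()
np.save("w14.npy",camera_info("wrist"));cv2.imwrite("pics/w14.png",get_image("wrist"))
E
```

```text
t: 50.98
tool_pos: [0.6549, -0.0399, 0.1678]
orientation: [140.5, -0.0, -93.6]
wrist_force: [-0.3, 0.1, -0.2]
finger_gap: 0.578
t 51.0 tcp [ 0.6549 -0.0399  0.1678] rpy [140.5  -0.  -93.6] F [-0.3  0.1 -0.2] gap 54.9mm q [ -8.  51.  60.  -3. 109.  86.]
```

View pics/w14.png

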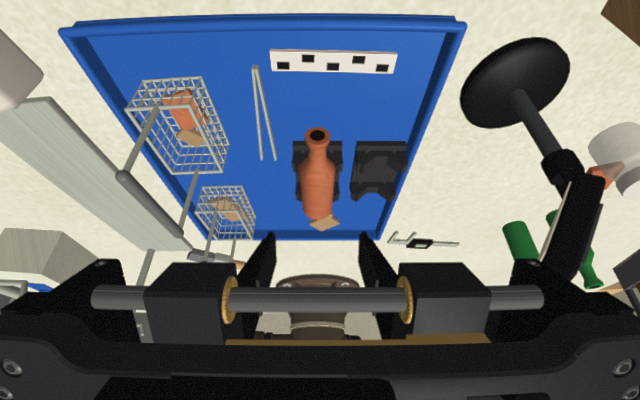

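```bash
python3 -m handwheel '[[0,0,-0.7,0,0,0,60],[0,0,-0.7,0,0,0,60],[0,0,-0.7,0,0,0,60],[0,0,0,0.1,0,0,60],[0,0,0,0.1,0,0,60],[0,0,0,0.1,0,0,60],[0,0,0,0.1,0,0,60],[0,0,0,0.04,0,0,60],[0,0.8,-0.2,0,0,0,60],[0,0.8,-0.2,0,0,0,60],[0,0.8,-0.2,0,0,0,60],[0,0.8,-0.2,0,0,0,60],[0,0.8,-0.2,0,0,0,60],[0,0.8,-0.2,0,0,0,60],[0,0,0,0,0,0,60],[0,0,0,0,0,0,60]]' 40
python3 - <<'E'
from fl import *
want()
np.save("w15.npy",camera_info("wrist"));cv2.imwrite("pics/w15.png",get_image("wrist"))
cv2.imwrite("pics/s25.png",get_image("scene"))
E
```

```text
t: 53.02
tool_pos: [0.481, -0.0291, 0.3066]
orientation: [179.8, 0.0, -93.6]
wrist_force: [0.3, -0.6, -0.4]
finger_gap: 0.631
t 53.0 tcp [ 0.481  -0.0291  0.3066] rpy [179.8   0.  -93.6] F [ 0.3 -0.6 -0.4] gap 59.9mm q [-11.  11. 101.  -0.  68.  82.]
```

View pics/w15.png

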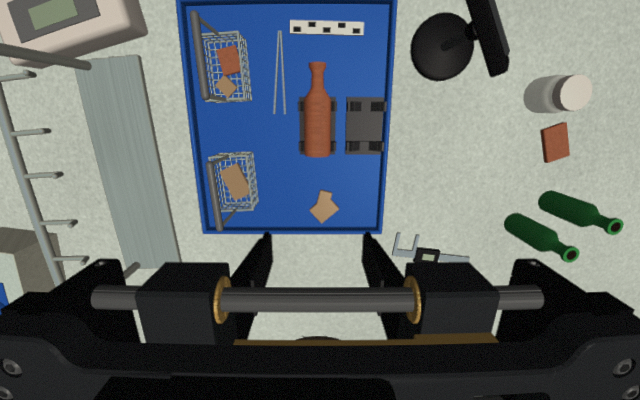

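View pics/s25.png

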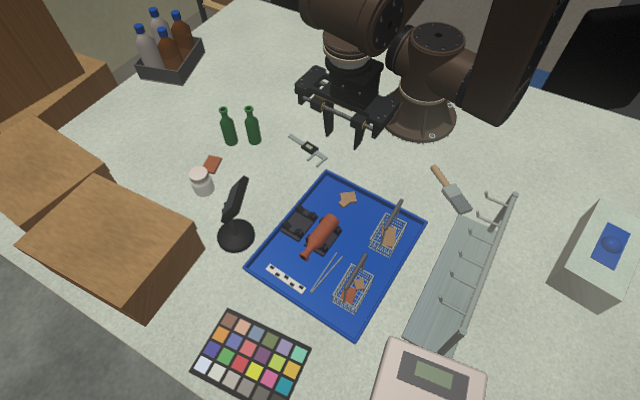

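Run:
```python
from h import *
W=np.load("w15.npy",allow_pickle=True).item(); S=camera_info("scene")
P=onz(W,[(317.5,156),(317.5,65)],.042); d=P[1]-P[0]; print(P.round(4),np.linalg.norm(d[:2]).round(4),"yaw",np.degrees(np.arctan2(d[1],d[0])).round(2))
m=P[0]+d*42.5/131; print("mid from foot",m, "from cradle",m[:2]-[.549,-.034])
im=cv2.imread("pics/w15.png"); ims=cv2.imread("pics/s25.png")
a=np.radians(-.9);u=np.array([np.cos(a),np.sin(a),0]);v=np.array([-u[1],u[0],0])
for c in ([.4728,.1072],[.6426,.097]):
    c=np.array([*c,0.])
    for I,C in ((im,W),(ims,S)):
        L=[c+su*u*.045+sv*v*.03+[0,0,.049] for su,sv in ((1,1),(1,-1),(-1,-1),(-1,1))]
        cv2.polylines(I,[np.round(proj(C,L)).astype(int)],True,(0,255,255),1)
        b=proj(C,[c+u*.045+[0,0,.123],c-u*.045+[0,0,.123]]); cv2.line(I,*[tuple(map(int,x)) for x in b.round()],(0,255,0),1)
crop(im,180,0,220,240,2.5,"c26.png"); crop(ims,240,160,200,190,3,"c27.png")
```

```text
[[ 0.5055 -0.0319  0.042 ]
 [ 0.6343 -0.0399  0.042 ]] 0.129 yaw -3.56
mid from foot [ 0.54729664 -0.03452258  0.042     ] from cradle [-0.00170336 -0.00052258]
```

View pics/c26.png

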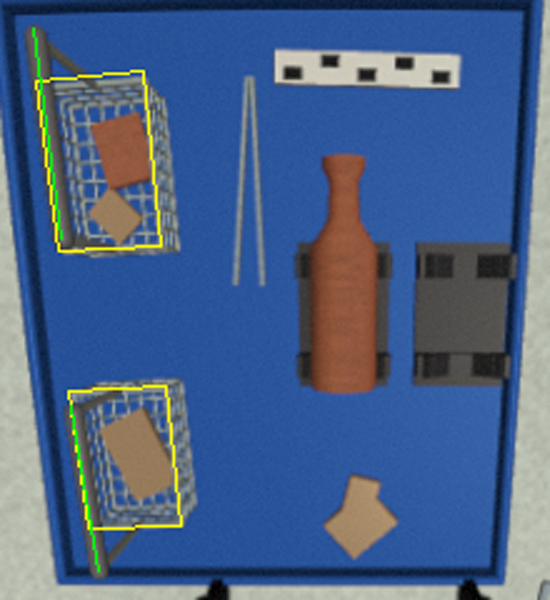

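View pics/c27.png

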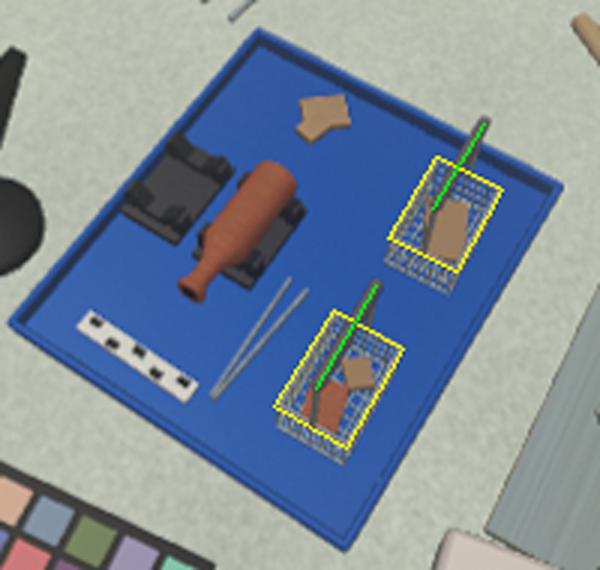

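Run:
```python
from h import *
a=cv2.imread("pics/s16.png").astype(int);b=cv2.imread("pics/s25.png").astype(int)
print("lamp region diff",np.abs(a-b)[170:255,210:262].mean(), "ref noise",np.abs(a-b)[300:380,200:310].mean())
print(hand_in())
```

```text
lamp region diff 7.093438914027149 ref noise 7.278333333333333
the job is handed in; nothing more can be done
None
```

The tray is ready and the job was handed in at about 53 s of robot time. No check failed, but no verdict was reported.

- **Baskets:** There were two. Both stand upright on the free half of the tray, clear of the tweezers and foam. Upright models projected into the wrist and scene pictures matched their bars and rims.
- **Flask:** There was one terracotta flask, and the two green look-alikes were left alone. I first moved it about 7 cm to clear bench, because the approach in its original spot was too tight. It now lies in cradle_a, about 2 mm off along and under 1 mm off across. Its axis is at -3.6°, against -3.65° for the tray. Its height was not measured from a picture; I assumed the nominal height, and the set-down contact came at the expected height.
- **Lamp:** I turned it to face about 112° and tilted it to about 35°. Fitted from one wrist picture, its axis misses the middle of the tray by about 4 mm, against the 40 mm allowed. That picture's corner fit was off by up to about 2.5 pixels. The lamp had not moved in the last pictures.
- **One disagreement:** The top, scene and wrist cameras gave the cradle and tray positions differently by 2–3 mm. I used a value in between.
- **Leave-alone things:** The last pictures showed none of them shifted. I checked these by eye, not by measuring.

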